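# Dress the clamp seat and load the sample carriers

## Task

Swing the red clamp lever well open, then take the orange-handled stone and draw it along the bare steel seat in one slow, unbroken stroke from the lever's pivot end to the other end, flat down and pressed with a steady force of about 10 N, and lay the stone back in its blue tray. Then stand every brass sample carrier from the blue mat upright on the steel seat strip, spaced in a single row with its long side squarely across the strip and one end close to the fence, and finally swing the lever fully shut so that it encloses them. Leave the dish, the lens and the white box where they are.

Things in the scene. Friction and masses are not known exactly. Their poses are not given: they have to be found in the camera images.
- fixture: fixed black base plate, 10 mm thick, 260 mm (x) by 130 mm (y from -83 to +47). Origin at table height under the seat's centre; x runs along the seat to the lever's pivot, y to the fence. The bright steel seat strip, flush with the plate's top, is x +-85 by y +-26 mm. Aluminium fence: 10 mm high, x -85 to +100, inner face at y = +26 mm, 8 mm thick.
- seat (a point): centre of the seat's upper surface, 10 mm above the table; axes as fixture.
- clamp_lever (a joint): red clamp lever on an upright pivot, rad: 0 fully shut, 1.45 fully open (stops); stays where left (1.3 N at the post). Opens anticlockwise from above: free end to the fixture's -y, away from the seat. Shut, its bar (14 mm wide, top 13.5 mm above the seat) lies along the seat's edge, inner face at y = -26 mm, leaving 52 mm to the fence; shutting pushes carriers square.
- lever_grip (a point): point on the lever's upright red post, a round pin 14 mm across, at its free end 205 mm from the pivot; the point is on the pin's axis, 59.5 mm above the table; the pin's top is at 75.5 mm, the bar's top at 23.5 mm.
- lever_hinge (a point): point on the lever's pivot axis at the height of lever_grip, at (100, -33) mm in the fixture's x, y. The steel pivot boss is 26 mm across, its top 23.5 mm above the seat.
- stone: flat stone, 0.22 kg: grey block 50 mm (x) by 40 mm (y), 14 mm thick, with an orange handle block on top 40 mm (x) by 22 mm (y), from 14 to 42 mm above the underside. Origin at the centre of the underside; to be drawn with its x along the seat (either way round). Starts in the tray.
- rest: blue open tray of the stone, fixed: 82 mm (x) by 72 mm (y) outside, walls 4 mm thick and 10 mm high, floor 4 mm thick. Origin at the centre of its underside; same yaw as the stone at the start, within 0.1 rad.
- carrier0: sample carrier, 0.2 kg: brass base 32 mm (x) by 46 mm (y), 16 mm high, with a copper block on top 20 mm (x) by 24 mm (y), from 16 to 36 mm above the underside, the part to grip. Origin at the centre of the underside. Starts on the thin blue mat (0.8 mm, only seen) on the table; may be absent.
- carrier1: sample carrier, 0.2 kg: brass base 32 mm (x) by 46 mm (y), 16 mm high, with a dark steel block on top 20 mm (x) by 24 mm (y), from 16 to 36 mm above the underside, the part to grip. Origin at the centre of the underside. Starts on the thin blue mat (0.8 mm, only seen) on the table; may be absent.
- carrier2: sample carrier, 0.2 kg: brass base 32 mm (x) by 46 mm (y), 16 mm high, with a copper block on top 20 mm (x) by 24 mm (y), from 16 to 36 mm above the underside, the part to grip. Origin at the centre of the underside. Starts on the thin blue mat (0.8 mm, only seen) on the table; may be absent.
- carrier3: sample carrier, 0.2 kg: brass base 32 mm (x) by 46 mm (y), 16 mm high, with a dark steel block on top 20 mm (x) by 24 mm (y), from 16 to 36 mm above the underside, the part to grip. Origin at the centre of the underside. Starts on the thin blue mat (0.8 mm, only seen) on the table; may be absent.
- petri: bystander: flat green-lidded dish, 93 mm across, 16 mm high; origin under its centre.
- objective: bystander: upright steel lens, 32 mm across, 45 mm high; origin under its centre.
- psu_box: bystander: white box 60 by 90 by 35 mm; origin under its centre.
Not all that is in view belongs to the job. Of the things that look like the rest, take the one that is farthest to the robot's left at the start.

How it is judged:
By the outcome, as a careful person would: the job done as asked, in the order asked, and still so for the second after the job is handed in, with the robot touching nothing.
Of carrier0, carrier1, carrier2, carrier3 only 2 to 4 are there at a start; the rules pass over those that are not, and their reading is None.
At some moment in a run one of carrier0, carrier1, carrier2, carrier3 may be knocked a few centimetres aside while the robot is not near it.
Once in a run the grip may slacken for a moment while it holds something.
It also fails if it takes over 210 s, if anything falls off the work surface, if the arm or the gripper's body presses on something with over 40 N, if the wrist force passes 120 N, or if a joint passes its speed limit or range.

## Robot

A 7-joint arm with a two-finger parallel gripper is mounted at the origin on the work surface. World frame = base frame: x ahead of the robot, y to its left, z up, the work surface at z = 0. Lengths are in m, angles in degrees, forces in N, time in s.
With the tool pointing down it reaches from about 0.4 to 0.85 m from the base axis. Payload 4.5 kg.
Tool frame: the origin (TCP) lies at the very end of the fingers, on their centre line; the grasp point (between the pads) lies 19 mm behind it (env.grip_point_offset is the distance from the TCP to the grasp point, in m); z points along the fingers, x is the direction in which the jaws open and shut, and the axes are right-handed (so a half turn about z gives the same grasp; the last joint's range is limited). The gripper opens to 88 mm and grips with 3 to 60 N. Pads are 18 mm wide; open, the fingers measure 123 mm over their backs; the gripper's body (75 mm by 187 mm) begins 45 mm behind the grasp point.
Start: joints at [72.124, 39.483, -11.15, 89.685, 9.013, 51.709, -12.324], TCP at [0.212, -0.588, 0.205] pointing down, gripper open.
Joint ranges: [-172.22, 172.22], [-26.19, 119.32], [-84.43, 86.54], [7.71, 146.69], [-57.33, 237.33], [2.42, 119.75], [-152.13, 152.13]. Speed limits (degrees/s): [147.25, 147.25, 180, 180, 180, 180, 180].

## Interface

Orientations are given as [roll, pitch, yaw] about the fixed x, y, z axes, in that order (R = Rz(yaw) Ry(pitch) Rx(roll)).
In Python, from workcell import env gives the robot as it stands.
- The arm moves only by the tool play_rows, never from a script. Its argument "plan" is a list of rows, each a list of 2 entries, a list of its own where there are three numbers: the shift along the world's x, y, z in m, then the turn, a rotation vector about the world's x, y, z in degrees. A call has 1 to 5 rows; each row is the pose to reach, as a shift and turn from the pose commanded when the call began; what a row does not reach only later rows make up. A row lasts 1/12 s, in which the tool goes at most 41.7 mm and 7.16 degrees, less where a joint would pass 70% of its speed; a pose out of reach is approached as far as the arm can. A call with a gripper value outside its range is refused whole. "fingers" is the closure in counts, from 0 (fully open) to 255 (shut), set as the call begins (left out, the last holds). The fingers move at their own pace and stop on an object; "squeeze" is the grip in N (left out, the last holds). Time passes only in rows, so rows that repeat a pose let the fingers close. It gives the time, the measured TCP pose, the force and the opening at its end, in the units of the state.
- env.sense(): the state, without advancing time (a new reading comes with each control period).
- env.camera(name): name is "side" or "top" or "wrist"; returns a dict with "img" (480x640x3 uint8, red, green, blue), "range_z" (480x640 float32, m along the optical axis (not along the pixel's ray), 0 where there is no reading), "vertical_fov" (degrees; the focal length in pixels is half the picture's height over the tangent of half this angle, whatever the lens; pixels are square), "cx", "cy" (the principal point, pixels), "dist_coeffs" ([k1, k2, p1, p2, k3] as OpenCV has them; the pictures are not rectified), "R" (3x3) and "t" (3): a world point X has camera coordinates R X + t. Camera axes: x right, y down, z forward; pixel columns grow to the right and rows downward; lengths in m; the calibration is good to about 2 mm. A picture is of the moment at which its call begins.
- env.job_done(): hands the job in, once; it reports no verdict.
The state is a dict: "time": time; "q": joint angles; "qd": joint speeds; "tau": joint torques, N m; "ee_pos": TCP position; "eef_rot": TCP orientation; "force": force on the tool from outside, world axes, zero at the start; "torque": the same for the moment, N m; "width": finger opening in m.
Only numpy, scipy, OpenCV 4.12 (cv2) and the standard library are available. Lean on these libraries where they do the work, as an engineer would, in place of code of your own. Each camera call takes 0.05 s, during which the arm holds its last target. There are 200 camera calls.

## Working session

There is one attempt and no reset: what is moved stays moved. The work goes in short steps, Python scripts to look and compute and a tool call to move; the robot and the scene stay as the last step left them, time stands still between calls to the robot, and variables do not carry over. Pictures are saved under pics/ and viewed, about 12 in all and at most 16, crops included, and the job is handed in when it is done.

Besides the shell and the picture viewer there is one more tool, called after ">>>" as name(argument=value, ...) on one line, values as JSON. play_rows: Moves the arm, as the interface text tells. Its arguments: {"type":"object","properties":{"plan":{"type":"array","items":{"type":"array"}},"fingers":{"type":"number"},"squeeze":{"type":"number"}},"required":["plan"]}

```bash
mkdir -p pics; ls
cat > h.py <<'E'
import numpy as np, cv2
from workcell import env
def snap(n):
    c=env.camera(n); f=240/np.tan(np.radians(c["vertical_fov"])/2)
    c["K"]=np.array([[f,0,c["cx"]],[0,f,c["cy"]],[0,0,1.]]); c["D"]=np.array(c["dist_coeffs"],float)
    c["R"]=np.array(c["R"]);c["t"]=np.array(c["t"]); return c
def ray(c,uv):
    p=cv2.undistortPoints(np.array(uv,float).reshape(-1,1,2),c["K"],c["D"]).reshape(-1,2)
    d=np.c_[p,np.ones(len(p))]; return d
def plane(c,uv,z):
    d=ray(c,uv)@c["R"]; o=-c["R"].T@c["t"]
    return o+d*((z-o[2])/d[:,2])[:,None]
def cloud(c):
    v,u=np.mgrid[:480,:640]; d=ray(c,np.c_[u.ravel(),v.ravel()])*c["range_z"].reshape(-1,1)
    return ((d-c["t"])@c["R"]).reshape(480,640,3)
def proj(c,X):
    r,_=cv2.Rodrigues(c["R"]); return cv2.projectPoints(np.array(X,float).reshape(-1,1,3),r,c["t"],c["K"],c["D"])[0].reshape(-1,2)
def save(n,img): cv2.imwrite("pics/"+n+".png",img[:,:,::-1])
E
python3 - <<'E'
from h import *
for n in("top","side"):
    c=snap(n); save(n+"0",c["img"]); print(n,c["vertical_fov"],-c["R"].T@c["t"],c["D"])
s=env.sense(); print({k:np.round(v,3) for k,v in s.items()})
E
```

```text
pics
top 43.193226540034246 [ 0.31588583 -0.02786891  1.29565108] [-0.11298456  0.          0.          0.          0.        ]
side 44.23296475261937 [-0.0754858   0.77370179  0.82617551] [-0.17697365  0.          0.          0.          0.        ]
{'time': np.float64(0.1), 'q': array([ 72.123,  39.529, -11.145,  89.737,   9.012,  51.709, -12.325]), 'qd': array([-0.046, -0.112, -0.007, -0.156,  0.038,  0.012,  0.048]), 'tau': array([-4.0000e-03, -5.2851e+01, -1.2720e+00, -1.5384e+01, -5.3000e-02,
        2.0000e-03,  0.0000e+00]), 'ee_pos': array([ 0.212, -0.587,  0.204]), 'eef_rot': array([ 1.79994e+02,  9.40000e-02, -7.01830e+01]), 'force': array([0.809, 0.262, 0.855]), 'torque': array([ 0.008, -0.022,  0.002]), 'width': np.float64(0.088)}
```

View pics/top0.png

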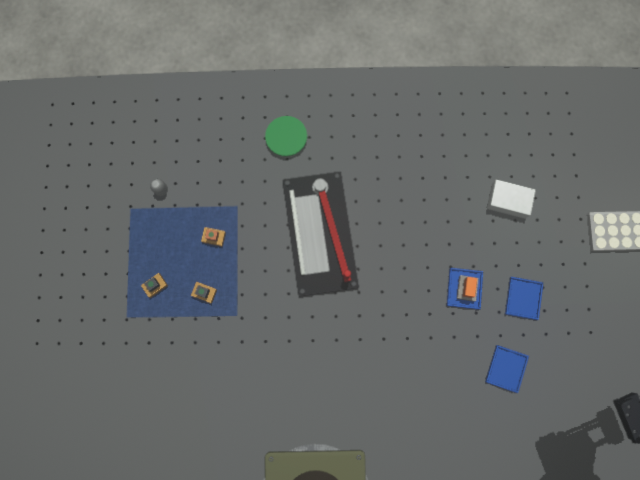

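View pics/side0.png

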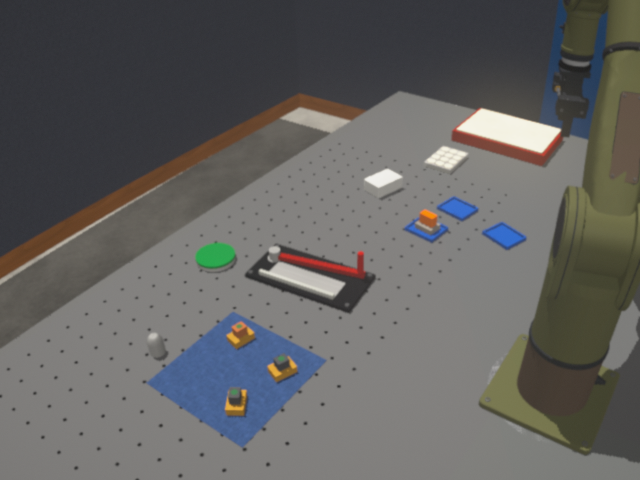

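The top view shows the fixture at about (320,235), with the pivot at its far end (320,186) and the lever part open. The stone is in the leftmost blue tray (465,288). Three carriers stand on the mat at (213,237), (153,285) and (203,293). The side view agrees with this.

```bash
cat >> h.py <<'E'
def rects(c,m,z,amin=20):
    "min-area rects of mask blobs, in world at height z: centre, sizes, yaw"
    out=[]
    for k in cv2.findContours(m.astype(np.uint8),cv2.RETR_EXTERNAL,cv2.CHAIN_APPROX_NONE)[0]:
        if cv2.contourArea(k)<amin: continue
        w=plane(c,k.reshape(-1,2),z)[:,:2]
        (cx,cy),(a,b),t=cv2.minAreaRect((w*1000).astype(np.float32))
        if a<b: a,b,t=b,a,t+90
        out.append((round(cx/1000,4),round(cy/1000,4),round(a),round(b),round((t+90)%180-90,1)))
    return out
def hsv(c): return cv2.cvtColor(c["img"],cv2.COLOR_RGB2HSV).astype(int)
E
python3 - <<'E'
from h import *
c=snap("top"); H=hsv(c); h,s,v=H[...,0],H[...,1],H[...,2]
P=cloud(c)
for p in [(320,186),(333,235),(347,283),(312,240),(212,237),(204,293),(470,288),(286,136)]: print(p,c["img"][p[1],p[0]],H[p[1],p[0]],np.round(P[p[1],p[0]],3))
print("blue",rects(c,(h>105)&(h<125)&(s>150)&(v>100),0.01,100))
print("orange",rects(c,(h<18)&(s>150)&(v>150)))
print("red",rects(c,((h<6)|(h>174))&(s>120)&(v>60),0.0235))
x0,x1,y0,y1=260,380,150,320
r=np.zeros(h.shape,bool); r[y0:y1,x0:x1]=1
print("plate dark",rects(c,cv2.morphologyEx((r&(v<45)).astype(np.uint8),cv2.MORPH_CLOSE,np.ones((9,9))),0.01,400))
print("bright",rects(c,r&(v>120)&(s<40),0.01))
n=[r"" for _ in ()]
cr=cv2.resize(c["img"][150:320,120:370],None,fx=3,fy=3,interpolation=cv2.INTER_CUBIC); save("crop0",cr)
E
```

```text
(320, 186) [170 173 170] [ 60   4 173] [ 0.655 -0.023  0.036]
(333, 235) [154  62  59] [  1 157 154] [ 0.549 -0.048  0.028]
(347, 283) [48 47 47] [ 0  5 48] [ 0.448 -0.076  0.012]
(312, 240) [168 171 168] [ 60   4 171] [ 0.543 -0.003  0.005]
(212, 237) [162 120  89] [ 13 115 162] [0.548 0.208 0.04 ]
(204, 293) [86 91 91] [90 14 91] [0.43  0.224 0.037]
(470, 288) [222 135  80] [ 12 163 222] [ 0.428 -0.33   0.046]
(286, 136) [ 73 143  89] [ 67 125 143] [0.778 0.05  0.013]
blue [(0.2585, -0.4078, 80, 70, -20.9), (0.4065, -0.4556, 80, 71, -11.9), (0.4298, -0.3276, 78, 70, -7.7)]Traceback (most recent call last):
  File "<stdin>", line 6, in <module>
TypeError: rects() missing 1 required positional argument: 'z'
```

Run:
```python
from h import *
c=snap("top"); H=hsv(c); h,s,v=H[...,0],H[...,1],H[...,2]
print("orange stone",rects(c,(h<18)&(s>150)&(v>150),0.042))
print("red",rects(c,((h<6)|(h>174))&(s>120)&(v>60),0.0235))
r=np.zeros(h.shape,bool); r[150:320,260:380]=1
print("plate dark",rects(c,cv2.morphologyEx((r&(v<45)).astype(np.uint8),cv2.MORPH_CLOSE,np.ones((9,9))),0.01,400))
print("bright",rects(c,r&(v>120)&(s<40),0.01))
m=np.zeros(h.shape,bool); m[210:315,130:237]=1
m2=m&~((h>95)&(h<130)&(s>70))
print("carr",rects(c,cv2.morphologyEx((m&(h>8)&(h<30)&(s>60)).astype(np.uint8),cv2.MORPH_CLOSE,np.ones((7,7))),0.016))
save("crop0",cv2.resize(c["img"][150:320,120:370],None,fx=3,fy=3,interpolation=cv2.INTER_CUBIC))
```

```text
orange stone [(0.4309, -0.3319, 37, 21, -10.5), (0.5497, -0.0502, 185, 12, 15.6)]
red [(0.5491, -0.0513, 201, 17, 15.6)]
plate dark []
bright [(0.5646, 0.0031, 188, 61, 7.1), (0.6656, -0.0229, 33, 26, 80.3)]
carr [(0.4343, 0.2293, 48, 32, 67.6), (0.4507, 0.3369, 47, 34, -55.1), (0.5543, 0.2103, 47, 33, 77.4)]
```

View pics/crop0.png

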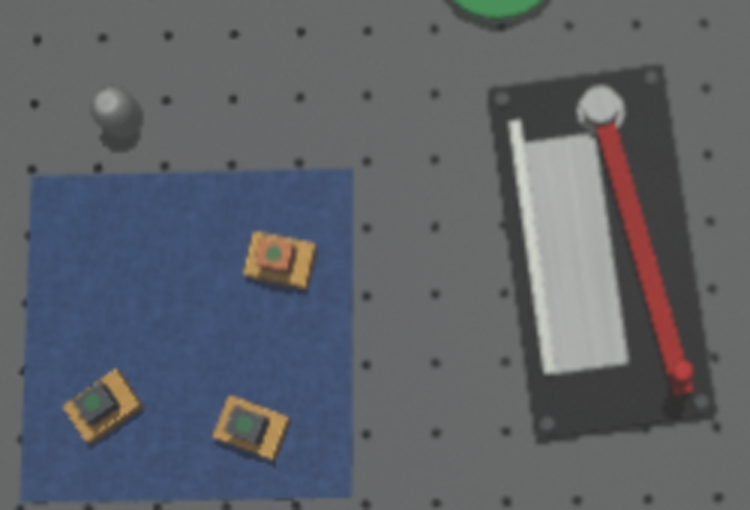

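The crop shows the fixture corners at about (488,88), (662,66), (715,416) and (537,442). The lever post is at (683,370) and the boss at (600,108). There are three carriers, one with a copper block and two dark.

```bash
cat >> h.py <<'E'
def fit(F,W):
    "2D rigid fit: W = R F + t -> x,y,yaw(deg),resid"
    F,W=np.array(F,float)[:,:2],np.array(W,float)[:,:2]; f0,w0=F.mean(0),W.mean(0); a,b=F-f0,W-w0
    t=np.arctan2((a[:,0]*b[:,1]-a[:,1]*b[:,0]).sum(),(a*b).sum()); R=np.array([[np.cos(t),-np.sin(t)],[np.sin(t),np.cos(t)]])
    return w0-R@f0,np.degrees(t),np.abs(W-w0-a@R.T).max()
def fx(pose,p):
    x,y,t=pose; t=np.radians(t); return np.array([x+np.cos(t)*p[0]-np.sin(t)*p[1],y+np.sin(t)*p[0]+np.cos(t)*p[1]])
E
python3 - <<'E'
from h import *
c=snap("top")
g=lambda p: np.array(p,float)/3-1/3+[120,150]
cor=plane(c,[g(p) for p in[(488,88),(662,66),(715,416),(537,442)]],0.010)
t,a,r=fit([(.13,.047),(.13,-.083),(-.13,-.083),(-.13,.047)],cor); print("fix",t,a,r)
pose=(*t,a)
print("hinge from fix",fx(pose,(.1,-.033)),"boss seen",plane(c,[g((600,105))],0.0335),"post top",plane(c,[g((683,370))],0.0755))
print("seat corners in world", [fx(pose,p) for p in[(.06,0),(-.06,0)]])
E
```

```text
fix [ 0.55522035 -0.00229062] 6.8896635301542055 0.001555899784275061
hinge from fix [ 0.65845686 -0.02305656] boss seen [[ 0.65862544 -0.02233662  0.0335    ]] post top [[ 0.46139168 -0.07480708  0.0755    ]]
seat corners in world [array([0.61478709, 0.00490684]), array([ 0.49565361, -0.00948809])]
```

>>> play_rows(plan=[[[0.017,0.034,0],[0,0,0]],[[0.033,0.068,0],[0,0,0]],[[0.05,0.102,0],[0,0,-2]],[[0.066,0.137,0],[0,0,-4]],[[0.083,0.171,0],[0,0,-5]]], fingers=0)

```text
time: 0.67
ee_pos: [0.2951, -0.4153, 0.2049]
eef_rot: [-180.0, 0.0, -75.3]
force: [0.9, 0.0, -0.4]
width: 0.0882
```

>>> play_rows(plan=[[[0.017,0.034,0],[0,0,0]],[[0.033,0.068,0],[0,0,0]],[[0.05,0.102,0],[0,0,0]],[[0.066,0.137,0],[0,0,0]],[[0.083,0.171,0],[0,0,0]]])

```text
time: 1.08
ee_pos: [0.3782, -0.2443, 0.205]
eef_rot: [-180.0, -0.0, -75.2]
force: [0.8, -0.5, 0.2]
width: 0.0883
```

>>> play_rows(plan=[[[0.017,0.034,0],[0,0,0]],[[0.033,0.068,0],[0,0,0]],[[0.05,0.102,0],[0,0,0]],[[0.066,0.137,0],[0,0,0]],[[0.083,0.17,0],[0,0,0]]])

```text
time: 1.5
ee_pos: [0.4613, -0.0739, 0.2049]
eef_rot: [180.0, 0.0, -75.2]
force: [-0.1, -0.4, 0.1]
width: 0.0878
```

>>> play_rows(plan=[[[0,0,-0.03],[0,0,0]],[[0,0,-0.03],[0,0,0]],[[0,0,-0.03],[0,0,0]]])

```text
time: 1.75
ee_pos: [0.4594, -0.0761, 0.1742]
eef_rot: [179.8, 0.0, -75.2]
force: [-0.3, -0.6, 0.1]
width: 0.0882
```

Run:
```python
from h import *
c=snap("wrist"); s=env.sense(); print(s["time"],s["ee_pos"],s["eef_rot"],s["q"],s["force"]); print(c["vertical_fov"],-c["R"].T@c["t"])
save("w1",c["img"]); print(proj(c,[(0.4614,-.0748,.0755)]))
```

```text
1.8 [ 0.45997901 -0.07701403  0.17493726] [ 1.79886462e+02 -1.49638993e-02 -7.52684278e+01] [  7.59202449  30.75699309  -5.80062108 118.247806     5.79281598
  31.35856909 -77.62222787] [ 0.40187177 -0.39179062 -0.37607746]
70.69112070906694 [ 0.52816594 -0.0587305   0.35302561]
[[319.05752147 225.00055611]]
```

View pics/w1.png

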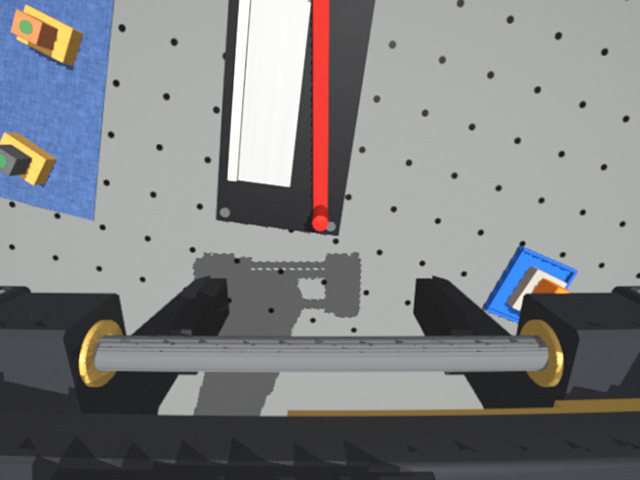

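The wrist view shows the red post at (320,217), about 8 px beyond where I expected it, and the bar running up the picture from there. To leave wrist-joint range for the swing, I'll use the half-turned grasp.

>>> play_rows(plan=[[[0,0,0],[0,0,-7]],[[0,0,0],[0,0,-14]],[[0,0,0],[0,0,-21]],[[0,0,0],[0,0,-28]],[[0,0,0],[0,0,-35]]])

```text
time: 2.22
ee_pos: [0.4609, -0.0778, 0.1762]
eef_rot: [-179.9, 0.0, -110.7]
force: [-0.3, 0.1, 0.1]
width: 0.0882
```

>>> play_rows(plan=[[[0,0,0],[0,0,-7]],[[0,0,0],[0,0,-14]],[[0,0,0],[0,0,-21]],[[0,0,0],[0,0,-28]],[[0,0,0],[0,0,-35]]])

```text
time: 2.63
ee_pos: [0.461, -0.0776, 0.1762]
eef_rot: [-180.0, 0.1, -145.7]
force: [-0.1, 0.3, 0.2]
width: 0.0881
```

>>> play_rows(plan=[[[0,0,0],[0,0,-7]],[[0,0,0],[0,0,-14]],[[0,0,0],[0,0,-21]],[[0,0,0],[0,0,-28]],[[0,0,0],[0,0,-35]]])

```text
time: 3.05
ee_pos: [0.461, -0.0774, 0.1762]
eef_rot: [179.9, 0.1, 179.3]
force: [0.4, 0.2, -0.3]
width: 0.0879
```

>>> play_rows(plan=[[[0,0,0],[0,0,-7]],[[0,0,0],[0,0,-14]],[[0,0,0],[0,0,-21]],[[0,0,0],[0,0,-28]],[[0,0,0],[0,0,-35]]])

```text
time: 3.47
ee_pos: [0.4619, -0.0766, 0.1768]
eef_rot: [179.7, 0.1, 144.4]
force: [-0.7, -0.1, -0.4]
width: 0.0881
```

>>> play_rows(plan=[[[0,0,0],[0,0,-7]],[[0,0,0],[0,0,-14]],[[0,0,0],[0,0,-21]],[[0,0,0],[0,0,-28]],[[0,0,0],[0,0,-35]]])

```text
time: 3.88
ee_pos: [0.39, -0.1201, 0.2152]
eef_rot: [-179.0, -3.5, 120.2]
force: [-0.1, -0.9, -0.8]
width: 0.0886
```

>>> play_rows(plan=[[[0,0,0],[0,0,-5]],[[0,0,0],[0,0,-5]],[[0,0,0],[0,0,-5]]])

```text
time: 4.13
ee_pos: [0.3726, -0.1354, 0.2157]
eef_rot: [-179.5, -3.8, 115.9]
force: [0.5, -0.6, -0.4]
width: 0.0882
```

Run:
```python
from h import *
c=snap("wrist"); s=env.sense(); print(s["time"],s["ee_pos"],s["eef_rot"],s["q"]); print(-c["R"].T@c["t"])
save("w2",c["img"]); print(proj(c,[(0.4614,-.0748,.0755)]))
```

```text
4.1833 [ 0.37316491 -0.13502869  0.21562011] [-179.45803912   -3.73597713  116.00858559] [ -24.78126784   52.98529332   86.48733788  124.94759769  -57.30112731
   70.38941611 -152.05590098]
[ 0.3167917  -0.17645337  0.39507488]
[[327.68292183 317.34172678]]
```

View pics/w2.png

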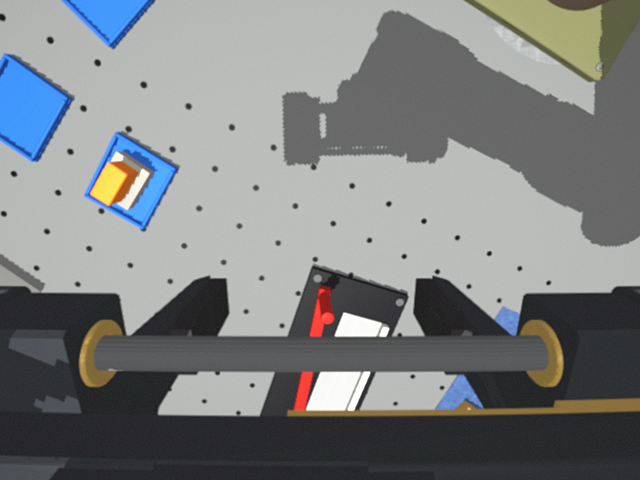

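The turn ran into the joint 7 limit: yaw grows with joint 7, so the original grasp was the right one. This picture shows the fixture corner at (315,270) and the post at about (326,317). I'll turn back.

>>> play_rows(plan=[[[0.02,0.015,0],[0,0,7]],[[0.04,0.03,0],[0,0,14]],[[0.06,0.04,0],[0,0,21]],[[0.08,0.055,0],[0,0,28]],[[0.088,0.058,0],[0,0,35]]])

```text
time: 4.6
ee_pos: [0.4642, -0.0734, 0.2148]
eef_rot: [-179.4, -3.7, 151.9]
force: [-0.2, -0.5, -0.1]
width: 0.0879
```

Run:
```python
from h import *
s=env.sense(); print(s["time"],s["ee_pos"],s["eef_rot"],s["q"])
from scipy.spatial.transform import Rotation as R
print((R.from_euler("xyz",[180,0,145],degrees=True)*R.from_euler("xyz",s["eef_rot"],degrees=True).inv()).as_rotvec(degrees=True))
```

```text
4.6 [ 0.46416296 -0.07340536  0.21484934] [-179.41042802   -3.68283295  151.86318882] [ -33.2072283    52.98767183   78.44000836  113.40164331  -54.91977536
   69.68925734 -139.52267529]
[-1.42671119 -3.44842023 -6.87971213]
```

>>> play_rows(plan=[[[0,0,0],[-1.3,-3.5,4]],[[0,0,0],[-1.3,-3.5,10]],[[0,0,0],[-1.3,-3.5,16]],[[0,0,0],[-1.3,-3.5,22]],[[0,0,0],[-1.3,-3.5,28]]])

```text
time: 5.02
ee_pos: [0.4616, -0.0757, 0.2155]
eef_rot: [-179.0, 0.0, 179.5]
force: [-0.7, -0.4, -0.2]
width: 0.0884
```

>>> play_rows(plan=[[[0,0,0],[0,0,7]],[[0,0,0],[0,0,14]],[[0,0,0],[0,0,21]],[[0,0,0],[0,0,28]],[[0,0,0],[0,0,35]]])

```text
time: 5.43
ee_pos: [0.4616, -0.0758, 0.2155]
eef_rot: [-178.9, 0.1, -145.5]
force: [0.6, 0.1, -0.1]
width: 0.0882
```

>>> play_rows(plan=[[[0,0,0],[0,0,7]],[[0,0,0],[0,0,14]],[[0,0,0],[0,0,21]],[[0,0,0],[0,0,28]],[[0,0,0],[0,0,35]]])

```text
time: 5.85
ee_pos: [0.4616, -0.0759, 0.2156]
eef_rot: [-178.9, 0.0, -110.5]
force: [-0.5, -0.9, 0.4]
width: 0.0883
```

Run:
```python
from h import *
s=env.sense(); print(s["time"],s["ee_pos"],s["eef_rot"],s["q"])
from scipy.spatial.transform import Rotation as R
print((R.from_euler("xyz",[180,0,-105],degrees=True)*R.from_euler("xyz",s["eef_rot"],degrees=True).inv()).as_rotvec(degrees=True))
```

```text
5.85 [ 0.4616003  -0.07593074  0.21560546] [-1.78857388e+02  3.36903422e-02 -1.10491285e+02] [-26.61342485  35.01509097  50.01393106 117.94835235 -39.38924553
  43.79820232 -62.69126479]
[0.31629362 1.0989341  5.49143828]
```

>>> play_rows(plan=[[[0,0,0],[0.3,1.1,7]],[[0,0,-0.01],[0.4,1.1,14]],[[0,0,-0.02],[0.4,1.1,21]],[[0,0,-0.03],[0.4,1.1,28]],[[0,0,-0.04],[0.4,1.1,35]]])

```text
time: 6.27
ee_pos: [0.4618, -0.076, 0.1752]
eef_rot: [-179.9, 0.3, -75.5]
force: [-0.3, 0.3, 0.5]
width: 0.0882
```

>>> play_rows(plan=[[[0,0,0],[0,0,0]],[[0,0,0],[0,0,0]],[[0,0,0],[0,0,0]]])

```text
time: 6.52
ee_pos: [0.4614, -0.0765, 0.1756]
eef_rot: [-180.0, 0.3, -76.1]
force: [-0.3, -0.1, -0.1]
width: 0.0882
```

Run:
```python
from h import *
c=snap("wrist"); s=env.sense(); print(s["time"],s["ee_pos"],s["eef_rot"],s["q"])
H=hsv(c); m=((H[...,0]<6)|(H[...,0]>174))&(H[...,1]>150)&(H[...,2]>90)
m=cv2.morphologyEx(m.astype(np.uint8),cv2.MORPH_OPEN,np.ones((3,3)))
v,u=np.nonzero(m); k=v>v.max()-18; print("tip",v.max(),u[k].min(),u[k].max())
for row in range(v.max()-60,v.max()+1,4): print(row,u[v==row].min(),u[v==row].max(),end="; ")
e=(u[k].min()+u[k].max())/2
print(plane(c,[(e,v.max()-8)],.0755))
P=cloud(c); z=P[...,2]; b=(z>.065)&(z<.085)&(m>0); print("depth top",P[b].mean(0),b.sum())
```

```text
6.5667 [ 0.46136375 -0.07654276  0.17558081] [-179.97148221    0.2519094   -76.03949656] [-17.49103898  35.30687938  34.91440655 119.24038202 -34.82487881
  35.88302689 -34.42733865]
tip 233 311 327
173 311 326; 177 311 326; 181 312 326; 185 312 326; 189 312 326; 193 312 326; 197 312 326; 201 312 326; 205 312 326; 209 312 326; 213 313 326; 217 312 326; 221 312 327; 225 311 326; 229 312 325; 233 318 320; [[ 0.46338169 -0.0747735   0.0755    ]]
depth top [ 0.46387323 -0.07437549  0.07375765] 224
```

>>> play_rows(plan=[[[0.0018,0.0018,-0.03],[0,0,0]],[[0.0018,0.0018,-0.06],[0,0,0]],[[0.0018,0.0018,-0.09],[0,0,0]],[[0.0018,0.0018,-0.115],[0,0,0]],[[0.0018,0.0018,-0.135],[0,0,0]]])

```text
time: 6.98
ee_pos: [0.4627, -0.0746, 0.0386]
eef_rot: [179.9, 0.3, -76.0]
force: [0.2, 0.0, -0.6]
width: 0.0887
```

>>> play_rows(plan=[[[0,0,0],[0,0,0]],[[0,0,0],[0,0,0]],[[0,0,0],[0,0,0]],[[0,0,0],[0,0,0]],[[0,0,0],[0,0,0]]], fingers=255, squeeze=15)

```text
time: 7.4
ee_pos: [0.4635, -0.0747, 0.0411]
eef_rot: [-179.9, 0.2, -75.9]
force: [0.5, -1.1, -0.4]
width: 0.057
```

>>> play_rows(plan=[[[0,0,0],[0,0,0]],[[0,0,0],[0,0,0]],[[0,0,0],[0,0,0]]])

```text
time: 7.65
ee_pos: [0.4628, -0.0746, 0.0403]
eef_rot: [180.0, 0.3, -75.9]
force: [-0.2, -1.2, -0.5]
width: 0.0372
```

Run:
```python
from h import *
s=env.sense(); p=s["ee_pos"]; print(p,s["eef_rot"],s["force"],s["width"],s["q"])
h=np.array([.6585,-.0228]); d=p[:2]-h; r=np.hypot(*d); a=np.arctan2(d[1],d[0]); print(r,np.degrees(a)+180)
for k in range(0,73,4): 
    q=h+r*np.array([np.cos(a+np.radians(k)),np.sin(a+np.radians(k))])-p[:2]; print(k,np.round(q,4))
```

```text
[ 0.46276782 -0.07455922  0.04028155] [179.99622611   0.27025355 -75.89815616] [-0.17771366 -1.22758033 -0.45071004] 0.03715792705521424 [ -5.24358718  47.29041352  14.85730041 124.07537456 -49.38170229
  14.71162889 -22.48779014]
0.20246012514957973 14.812187433100348
0 [ 0. -0.]
4 [ 0.0041 -0.0135]
8 [ 0.0091 -0.0267]
12 [ 0.015  -0.0396]
16 [ 0.0218 -0.0519]
20 [ 0.0295 -0.0638]
24 [ 0.038  -0.0751]
28 [ 0.0472 -0.0858]
32 [ 0.0572 -0.0959]
36 [ 0.0678 -0.1052]
40 [ 0.0791 -0.1137]
44 [ 0.0909 -0.1214]
48 [ 0.1032 -0.1283]
52 [ 0.116  -0.1343]
56 [ 0.1292 -0.1395]
60 [ 0.1427 -0.1436]
64 [ 0.1564 -0.1469]
68 [ 0.1704 -0.1491]
72 [ 0.1845 -0.1504]
```

>>> play_rows(plan=[[[0,0,0],[0,0,0]],[[0,0,0],[0,0,0]],[[0,0,0],[0,0,0]],[[0,0,0],[0,0,0]],[[0,0,0],[0,0,0]]])

```text
time: 8.07
ee_pos: [0.4625, -0.0745, 0.0399]
eef_rot: [180.0, 0.3, -75.9]
force: [-1.1, -0.3, 1.0]
width: 0.0116
```

>>> play_rows(plan=[[[0.004,-0.0135,0],[0,0,4]],[[0.009,-0.0267,0],[0,0,8]],[[0.015,-0.0396,0],[0,0,12]],[[0.0218,-0.0519,0],[0,0,16]],[[0.0295,-0.0638,0],[0,0,20]]])

```text
time: 8.48
ee_pos: [0.4916, -0.1384, 0.0399]
eef_rot: [179.9, 0.4, -55.7]
force: [-0.1, 2.1, 0.9]
width: 0.0118
```

Run:
```python
from h import *
s=env.sense(); print(s["ee_pos"],s["eef_rot"],s["force"],s["width"],s["q"])
```

```text
[ 0.49161401 -0.13841148  0.03986969] [179.93588425   0.38472605 -55.70404066] [-0.14641812  2.08431311  0.94879463] 0.011762975634533891 [  1.71291914  48.51053381  15.14085458 116.83677268 -36.45913648
  19.60774468  -8.92477558]
```

>>> play_rows(plan=[[[0.0085,-0.0113,0],[0,0,4]],[[0.0177,-0.022,0],[0,0,8]],[[0.0277,-0.0321,0],[0,0,12]],[[0.0383,-0.0414,0],[0,0,16]],[[0.0496,-0.0499,0],[0,0,20]]])

```text
time: 8.9
ee_pos: [0.541, -0.1888, 0.0399]
eef_rot: [179.9, 0.4, -35.8]
force: [-1.2, 1.6, 1.5]
width: 0.0115
```

>>> play_rows(plan=[[[0.0118,-0.0077,0],[0,0,4]],[[0.0241,-0.0146,0],[0,0,8]],[[0.0369,-0.0206,0],[0,0,12]],[[0.0501,-0.0258,0],[0,0,16]],[[0.0636,-0.0299,0],[0,0,20]]])

```text
time: 9.32
ee_pos: [0.6045, -0.2196, 0.0399]
eef_rot: [179.9, 0.4, -15.8]
force: [-0.8, -1.1, 2.3]
width: 0.0118
```

>>> play_rows(plan=[[[0.0137,-0.0033,0],[0,0,4]],[[0.0277,-0.0055,0],[0,0,8]],[[0.0418,-0.0068,0],[0,0,12]],[[0.0418,-0.0068,0],[0,0,12]]])

```text
time: 9.65
ee_pos: [0.6493, -0.2271, 0.04]
eef_rot: [179.8, 0.1, -3.8]
force: [0.7, -4.0, 1.9]
width: 0.0112
```

Run:
```python
from h import *
s=env.sense(); p=s["ee_pos"]; print(p,s["eef_rot"],s["force"],s["width"],s["q"])
d=p[:2]-[.6585,-.0228]; print(np.hypot(*d),np.degrees(np.arctan2(d[1],d[0]))+180-6.9)
```

```text
[ 0.64932975 -0.22706004  0.03999156] [ 1.79808634e+02  8.46592396e-02 -3.80982492e+00] [ 0.73050805 -4.0025088   1.91840505] 0.011243163049082548 [ 10.57830545  56.23493865   9.5694326   84.71583493 -12.06871307
  40.09382504  21.41666335]
0.20446578313287053 80.52943400902925
```

>>> play_rows(plan=[[[0,0,0],[0,0,0]],[[0,0,0],[0,0,0]],[[0,0,0],[0,0,0]],[[0,0,0],[0,0,0]],[[0,0,0.01],[0,0,0]]], fingers=0)

```text
time: 10.07
ee_pos: [0.6448, -0.2236, 0.0482]
eef_rot: [-179.9, 0.6, -3.9]
force: [-0.3, -0.7, 0.3]
width: 0.0424
```

>>> play_rows(plan=[[[0,0,0.03],[0,0,0]],[[0,0,0.06],[0,0,0]],[[0,0,0.09],[0,0,0]],[[0,0,0.12],[0,0,0]],[[0,0,0.13],[0,0,-7]]])

```text
time: 10.48
ee_pos: [0.6492, -0.226, 0.186]
eef_rot: [179.9, -0.2, -11.0]
force: [0.9, -0.6, 0.4]
width: 0.0762
```

>>> play_rows(plan=[[[-0.016,-0.007,0],[0,0,-7]],[[-0.032,-0.014,0],[0,0,-14]],[[-0.048,-0.021,0],[0,0,-21]],[[-0.064,-0.03,0],[0,0,-28]],[[-0.08,-0.04,0],[0,0,-35]]])

```text
time: 10.9
ee_pos: [0.5663, -0.2644, 0.1808]
eef_rot: [-180.0, 0.3, -46.2]
force: [-0.1, 0.3, 0.5]
width: 0.0879
```

>>> play_rows(plan=[[[-0.016,-0.007,0],[0,0,-7]],[[-0.032,-0.014,0],[0,0,-14]],[[-0.048,-0.021,0],[0,0,-21]],[[-0.064,-0.03,0],[0,0,-28]],[[-0.08,-0.04,0],[0,0,-35]]])

```text
time: 11.32
ee_pos: [0.4864, -0.3044, 0.1807]
eef_rot: [-180.0, 0.3, -81.2]
force: [-0.0, 0.1, -0.3]
width: 0.0879
```

>>> play_rows(plan=[[[-0.016,-0.007,0],[0,0,-7]],[[-0.032,-0.014,0],[0,0,-14]],[[-0.058,-0.025,0],[0,0,-20]],[[-0.058,-0.025,0],[0,0,-20]],[[-0.058,-0.025,0],[0,0,-20]]])

```text
time: 11.73
ee_pos: [0.4278, -0.3304, 0.1808]
eef_rot: [180.0, 0.3, -101.1]
force: [0.9, 0.8, 0.3]
width: 0.0879
```

```bash
cat > stone.py <<'E'
from h import *
c=snap("wrist"); s=env.sense(); print(s["time"],s["ee_pos"],s["eef_rot"],s["q"])
H=hsv(c); h,S,v=H[...,0],H[...,1],H[...,2]
print("orange",rects(c,(h>4)&(h<20)&(S>140)&(v>120),0.046,200))
print("blue",rects(c,(h>105)&(h<125)&(S>150)&(v>90),0.010,200))
P=cloud(c); m=(h>4)&(h<20)&(S>140)&(P[...,2]>.04)&(P[...,2]<.052); w=P[m]
if m.sum()>50: print("depth",m.sum(),w.mean(0),cv2.minAreaRect((w[:,:2]*1000).astype(np.float32)))
save("ws",c["img"])
t=snap("top"); H=hsv(t); r=rects(t,((H[...,0]<6)|(H[...,0]>174))&(H[...,1]>120)&(H[...,2]>60),0.0235); print("lever",r)
E
python3 stone.py
```

```text
11.7833 [ 0.42933316 -0.32972498  0.18055418] [-179.96922774    0.33452712 -100.88999585] [ 11.57168203  40.20192706  37.0397682  107.07913456 -34.19442689
  44.46854831 -33.4309314 ]
orange []
blue [(0.2875, -0.4012, 49, 49, 78.9), (0.4095, -0.4555, 81, 73, -11.7), (0.4342, -0.3286, 82, 71, -7.6)]
depth 154 [ 0.43230414 -0.33303792  0.04436955] ((433.0219421386719, -332.4325256347656), (21.10645866394043, 39.65354537963867), 79.70722198486328)
lever [(0.6526, -0.1293, 187, 15, 86.2), (0.6606, -0.235, 14, 11, -3.0)]
```

View pics/ws.png

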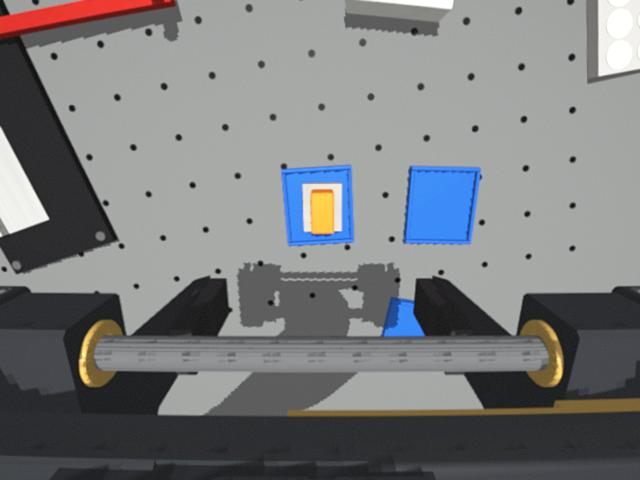

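The wrist view shows the stone in the left tray, its handle at (322,212), with the open lever at the top left. The top-view lever angle of 86.2° means it is open about 79°. I'll grasp the stone now.

>>> play_rows(plan=[[[0.0027,-0.0028,-0.03],[-0.3,0,0.5]],[[0.0027,-0.0028,-0.065],[-0.3,0,0.5]],[[0.0027,-0.0028,-0.1],[-0.3,0,0.5]],[[0.0027,-0.0028,-0.13],[-0.3,0,0.5]],[[0.0027,-0.0028,-0.148],[-0.3,0,0.5]]], squeeze=45)

```text
time: 12.25
ee_pos: [0.4324, -0.3304, 0.029]
eef_rot: [179.9, 0.2, -100.2]
force: [-0.3, 0.4, -0.6]
width: 0.0886
```

>>> play_rows(plan=[[[0,0,-0.006],[0,0,0]],[[0,0,-0.0115],[0,0,0]],[[0,0,-0.0115],[0,0,0]],[[0,0,-0.0115],[0,0,0]],[[0,0,-0.0115],[0,0,0]]])

```text
time: 12.67
ee_pos: [0.4327, -0.3334, 0.0216]
eef_rot: [-179.9, -0.1, -100.4]
force: [0.1, -0.2, 0.2]
width: 0.0883
```

>>> play_rows(plan=[[[0,0,0],[0,0,0]],[[0,0,0],[0,0,0]],[[0,0,0],[0,0,0]],[[0,0,0],[0,0,0]],[[0,0,0],[0,0,0]]], fingers=255)

```text
time: 13.08
ee_pos: [0.4318, -0.3329, 0.0206]
eef_rot: [-180.0, -0.0, -100.4]
force: [-0.3, 0.4, -0.2]
width: 0.0573
```

>>> play_rows(plan=[[[0,0,0],[0,0,0]],[[0,0,0],[0,0,0]],[[0,0,0],[0,0,0]],[[0,0,0],[0,0,0]],[[0,0,0],[0,0,0]]])

```text
time: 13.5
ee_pos: [0.4317, -0.3328, 0.0204]
eef_rot: [-180.0, -0.0, -100.4]
force: [-0.3, -0.7, 0.2]
width: 0.0239
```

Run:
```python
from h import *
s=env.sense(); print(s["time"],s["ee_pos"],s["eef_rot"],s["force"],s["width"],s["q"])
```

```text
13.5 [ 0.43171026 -0.33281173  0.02036566] [-1.79987266e+02 -4.51110118e-03 -1.00410272e+02] [-0.28097771 -0.6843104   0.18591196] 0.023940262009830935 [ 20.13468456  52.94842584  22.00276071 111.82294776 -46.47050982
  24.35775246 -22.79527403]
```

>>> play_rows(plan=[[[0,0,0],[0,0,0]],[[0,0,0],[0,0,0]],[[0,0,0.01],[0,0,0]],[[0,0,0.03],[0,0,0]],[[0,0,0.06],[0,0,0]]])

```text
time: 13.92
ee_pos: [0.4305, -0.3317, 0.08]
eef_rot: [179.8, 0.1, -100.4]
force: [0.6, -0.0, 0.2]
width: 0.0005
```

>>> play_rows(plan=[[[0,0,0.03],[0,0,0]],[[0,0,0.06],[0,0,0]],[[0.01,0.02,0.09],[0,0,2]],[[0.02,0.05,0.1],[0,0,4]],[[0.03,0.08,0.1],[0,0,7]]])

```text
time: 14.33
ee_pos: [0.4632, -0.2542, 0.1841]
eef_rot: [-179.6, -0.2, -93.5]
force: [-0.5, 0.5, 0.0]
width: 0.0006
```

>>> play_rows(plan=[[[0.01,0.03,0],[0,0,2]],[[0.02,0.06,0],[0,0,4]],[[0.03,0.09,0],[0,0,6]],[[0.04,0.12,0],[0,0,8]],[[0.05,0.15,0],[0,0,10]]])

```text
time: 14.75
ee_pos: [0.5118, -0.1013, 0.1812]
eef_rot: [-180.0, -0.0, -83.3]
force: [0.1, 1.0, 1.0]
width: 0.0005
```

>>> play_rows(plan=[[[0.01,0.03,0],[0,0,0]],[[0.02,0.06,0],[0,0,0]],[[0.035,0.09,0],[0,0,0]],[[0.044,0.1,0],[0,0,0]],[[0.044,0.1,0],[0,0,0]]])

```text
time: 15.17
ee_pos: [0.5575, 0.0017, 0.1805]
eef_rot: [-179.9, 0.1, -83.0]
force: [0.5, -0.4, -0.3]
width: 0.0006
```

Run:
```python
from h import *
s=env.sense(); print(s["time"],s["ee_pos"],s["eef_rot"],s["force"],s["width"],s["q"])
c=snap("wrist"); save("w3",c["img"]); H=hsv(c); S,v=H[...,1],H[...,2]
print(rects(c,(S<30)&(v>215),.010,800))
```

```text
15.1667 [0.55751607 0.0017135  0.18052392] [-1.79895064e+02  8.25799955e-02 -8.29899050e+01] [ 0.51198807 -0.35354809 -0.30274046] 0.0005640214340543186 [-25.91996212  41.28377565  37.26360658 104.603727   -34.06717202
  45.72898758 -53.92273485]
[(0.5758, 0.0038, 163, 61, 7.2)]
```

View pics/w3.png

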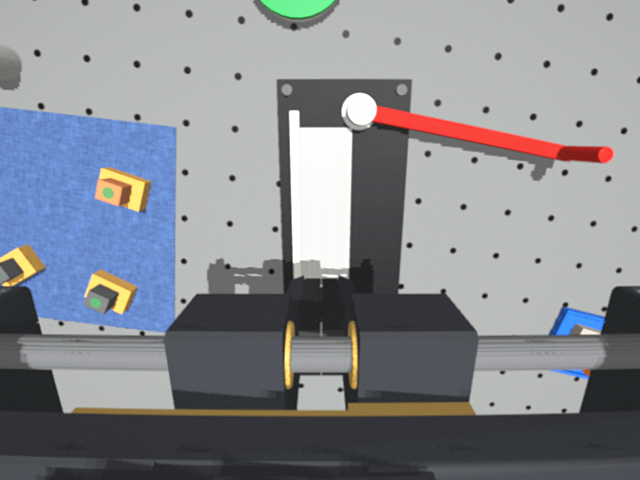

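The gripper is empty, because the fingers shut to 0 without holding the stone. The view shows the seat clear at (325,200), the lever open to the right, and the tray with something orange at about (598,345). I'll locate the stone again.

Run:
```python
from h import *
c=snap("top"); H=hsv(c); h,s,v=H[...,0],H[...,1],H[...,2]
print("orange",rects(c,(h<18)&(s>150)&(v>150),0.046))
print("blue",rects(c,(h>105)&(h<125)&(s>150)&(v>100),0.01,100))
save("t2",np.hstack([cv2.resize(c["img"][250:410,420:560],None,fx=2.8,fy=2.8),cv2.resize(snap("side")["img"][190:260,380:540],(400,448)) if 0 else cv2.resize(snap("side")["img"][190:260,400:460],(384,448))]))
```

```text
orange [(0.4304, -0.3307, 37, 20, -9.7), (0.6447, -0.1644, 105, 11, 85.4)]
blue [(0.2585, -0.4079, 80, 70, -20.7), (0.4066, -0.4556, 80, 71, -11.9), (0.4299, -0.327, 77, 69, -7.9)]
```

View pics/t2.png

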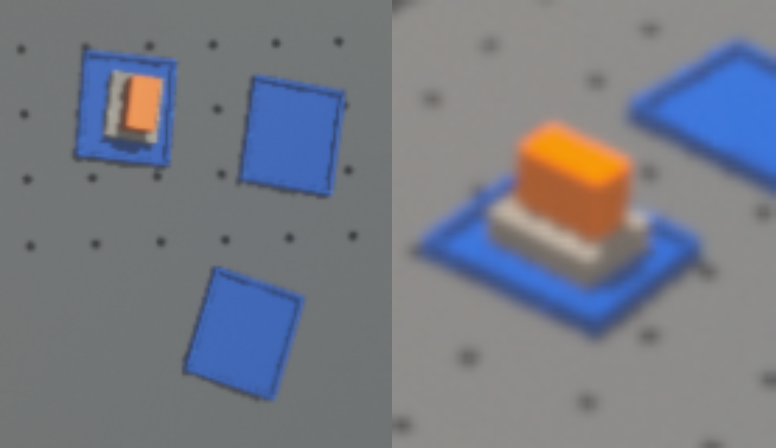

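The stone is still in the tray, its handle at (143,103) in the left crop, and it has barely moved. I'll go back, grip again and check the width before lifting.

>>> play_rows(plan=[[[-0.012,-0.033,0],[0,0,0]],[[-0.024,-0.066,0],[0,0,-2]],[[-0.036,-0.1,0],[0,0,-5]],[[-0.048,-0.133,0],[0,0,-9]],[[-0.06,-0.167,0],[0,0,-13]]], fingers=0)

```text
time: 15.73
ee_pos: [0.4933, -0.1729, 0.181]
eef_rot: [-180.0, -0.0, -96.8]
force: [0.3, -1.2, -1.3]
width: 0.0315
```

>>> play_rows(plan=[[[-0.012,-0.033,0],[0,0,-2]],[[-0.024,-0.066,0],[0,0,-3.7]],[[-0.036,-0.1,0],[0,0,-3.7]],[[-0.048,-0.133,0],[0,0,-3.7]],[[-0.0655,-0.1665,0],[0,0,-3.7]]])

```text
time: 16.15
ee_pos: [0.4281, -0.339, 0.1809]
eef_rot: [-180.0, -0.0, -100.3]
force: [0.7, -0.5, 0.4]
width: 0.0647
```

>>> play_rows(plan=[[[0,0,0],[0,0,0]],[[0,0,0],[0,0,0]],[[0,0,0],[0,0,0]]])

```text
time: 16.4
ee_pos: [0.4288, -0.3367, 0.1806]
eef_rot: [180.0, 0.0, -100.3]
force: [-0.6, 0.2, -0.3]
width: 0.085
```

```bash
python3 stone.py
```

```text
16.45 [ 0.42967488 -0.33572794  0.18043978] [ 1.79993979e+02  5.98995624e-02 -1.00149336e+02] [ 11.83116279  40.52786505  37.33980837 106.52959251 -34.1593246
  44.69329774 -32.44272074]
orange []
blue [(0.2892, -0.4036, 53, 47, 79.5), (0.4094, -0.4555, 81, 73, -11.7), (0.4339, -0.3286, 82, 71, -7.6)]
depth 142 [ 0.43440631 -0.33369435  0.04433476] ((432.9414978027344, -332.5189514160156), (21.189157485961914, 39.536216735839844), 79.3075942993164)
lever [(0.6528, -0.1293, 187, 15, 86.3), (0.6606, -0.235, 14, 11, -3.0)]
```

>>> play_rows(plan=[[[0.0028,0.003,-0.03],[0,0,-0.3]],[[0.0028,0.003,-0.065],[0,0,-0.3]],[[0.0028,0.003,-0.1],[0,0,-0.3]],[[0.0028,0.003,-0.13],[0,0,-0.3]],[[0.0028,0.003,-0.15],[0,0,-0.3]]])

```text
time: 16.92
ee_pos: [0.4329, -0.3306, 0.0278]
eef_rot: [179.9, 0.1, -100.2]
force: [0.2, 0.6, 0.4]
width: 0.0879
```

>>> play_rows(plan=[[[0,0,-0.006],[0,0,0]],[[0,0,-0.011],[0,0,0]],[[0,0,-0.011],[0,0,0]],[[0,0,-0.011],[0,0,0]],[[0,0,-0.011],[0,0,0]]], fingers=255)

```text
time: 17.33
ee_pos: [0.4339, -0.3339, 0.0207]
eef_rot: [-179.9, -0.1, -100.4]
force: [-0.0, -0.6, 0.4]
width: 0.0567
```

>>> play_rows(plan=[[[0,0,0],[0,0,0]],[[0,0,0],[0,0,0]],[[0,0,0],[0,0,0]],[[0,0,0],[0,0,0]],[[0,0,0],[0,0,0]]])

```text
time: 17.75
ee_pos: [0.4331, -0.3334, 0.0196]
eef_rot: [-180.0, -0.0, -100.4]
force: [-0.3, -0.6, -0.1]
width: 0.0242
```

>>> play_rows(plan=[[[0,0,0],[0,0,0]],[[0,0,0],[0,0,0]],[[0,0,0],[0,0,0]],[[0,0,0],[0,0,0]],[[0,0,0],[0,0,0]]])

```text
time: 18.17
ee_pos: [0.433, -0.3333, 0.0194]
eef_rot: [-180.0, -0.0, -100.4]
force: [0.6, -0.5, 0.2]
width: 0.0003
```

>>> play_rows(plan=[[[0,0,0],[0,0,0]],[[0,0,0],[0,0,0]],[[0,0,0],[0,0,0]]])

```text
time: 18.42
ee_pos: [0.433, -0.3333, 0.0194]
eef_rot: [-180.0, -0.0, -100.4]
force: [-0.3, 0.6, -0.1]
width: 0.0004
```

Run:
```python
from h import *
c=snap("wrist"); a=snap("side")
print(proj(a,[env.sense()["ee_pos"]]))
save("t3",np.hstack([cv2.resize(a["img"][150:290,360:520],(400,350)),cv2.resize(c["img"],(400,350))]))
```

```text
[[427.18766916 221.59352392]]
```

View pics/t3.png

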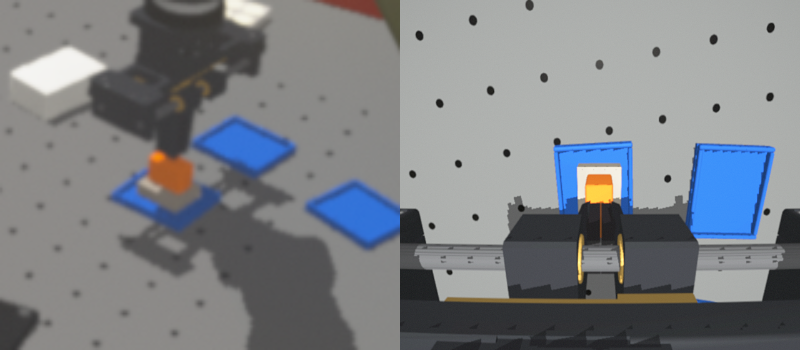

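The fingertips in the wrist picture sit just short of the handle's near end, so there is an offset along x. I'll measure the fingers and the handle with depth.

Run:
```python
from h import *
c=snap("wrist"); P=cloud(c)
for r in range(225,400,7): print(r,[ (c["img"][r,u].tolist(),np.round(P[r,u],3).tolist()) for u in (310,320)])
a=snap("side"); Q=cloud(a)
for r in range(150,290,8): print(r,[(a["img"][r,u].tolist(),np.round(Q[r,u],3).tolist()) for u in (424,430)])
```

```text
225 [([157, 147, 134], [0.458, -0.332, 0.008]), ([158, 150, 134], [0.457, -0.338, 0.008])]
232 [([235, 228, 217], [0.456, -0.332, 0.017]), ([244, 238, 225], [0.455, -0.337, 0.017])]
239 [([231, 151, 101], [0.453, -0.332, 0.021]), ([230, 149, 100], [0.452, -0.337, 0.022])]
246 [([231, 122, 42], [0.453, -0.332, 0.033]), ([232, 123, 43], [0.452, -0.337, 0.034])]
253 [([255, 158, 54], [0.453, -0.332, 0.044]), ([255, 163, 53], [0.451, -0.337, 0.043])]
260 [([255, 214, 74], [0.45, -0.332, 0.045]), ([255, 214, 74], [0.449, -0.336, 0.045])]
267 [([255, 211, 69], [0.446, -0.331, 0.045]), ([255, 211, 70], [0.445, -0.336, 0.045])]
274 [([255, 209, 69], [0.442, -0.33, 0.045]), ([255, 213, 74], [0.442, -0.335, 0.045])]
281 [([47, 46, 47], [0.443, -0.331, 0.056]), ([117, 70, 44], [0.443, -0.335, 0.057])]
288 [([45, 41, 44], [0.443, -0.331, 0.063]), ([117, 71, 43], [0.443, -0.335, 0.064])]
295 [([45, 44, 46], [0.443, -0.331, 0.07]), ([118, 71, 44], [0.443, -0.335, 0.071])]
302 [([45, 41, 46], [0.443, -0.331, 0.077]), ([111, 65, 37], [0.439, -0.335, 0.071])]
309 [([36, 37, 37], [0.443, -0.332, 0.083
[... 1961 characters left out ...]
 101], [0.429, -0.31, 0.009]), ([114, 108, 101], [0.412, -0.308, 0.017])]
238 [([55, 75, 119], [0.418, -0.291, 0.001]), ([52, 74, 123], [0.402, -0.29, 0.008])]
246 [([130, 129, 127], [0.402, -0.261, 0.002]), ([126, 124, 123], [0.391, -0.271, 0.0])]
254 [([85, 84, 84], [0.388, -0.235, -0.0]), ([79, 78, 78], [0.375, -0.24, 0.003])]
262 [([140, 138, 136], [0.376, -0.212, -0.003]), ([138, 136, 134], [0.364, -0.219, -0.003])]
270 [([140, 138, 136], [0.361, -0.183, -0.001]), ([140, 138, 136], [0.351, -0.194, -0.004])]
278 [([141, 139, 137], [0.346, -0.156, 0.001]), ([139, 138, 136], [0.335, -0.163, 0.001])]
286 [([140, 138, 136], [0.334, -0.134, -0.001]), ([139, 137, 135], [0.323, -0.139, 0.001])]
```

The depth data put the TCP over the handle's centre, with fingertips visible only down to z of about 0.05. The handle's top is at 0.046, so the real fingertips may sit higher than reported. I'll check that in free air.

>>> play_rows(plan=[[[0,0,0.03],[0,0,0]],[[0,0,0.06],[0,0,0]],[[0,0,0.08],[0,0,0]],[[0,0,0.08],[0,0,0]],[[0,0,0.08],[0,0,0]]])

```text
time: 19.03
ee_pos: [0.4337, -0.3336, 0.1002]
eef_rot: [-179.9, -0.1, -100.4]
force: [0.5, 0.9, -0.6]
width: 0.0002
```

Run:
```python
from h import *
print(env.grip_point_offset, [k for k in dir(env) if k[0]!="_"])
s=env.sense(); print(s["ee_pos"],s["width"],s["eef_rot"])
for n in("side","wrist","top"):
    c=snap(n); Q=cloud(c); d=np.hypot(*(Q[...,:2]-s["ee_pos"][:2]).transpose(2,0,1))
    m=(d<.03)&(Q[...,2]>.05)&(Q[...,2]<.2); z=np.sort(Q[m][:,2]); print(n,m.sum(),z[:5],z[len(z)//20] if len(z) else 0)
    if n=="side":
        print(proj(c,[s["ee_pos"]])); save("t4",cv2.resize(c["img"][120:270,350:510],(640,600)))
```

```text
0.0187 ['IKError', 'camera', 'grip_point_offset', 'job_done', 'sense']
[ 0.43366017 -0.33362548  0.10021441] 0.00023915217866724183 [-1.79871600e+02 -5.93696225e-02 -1.00385996e+02]
side 282 [0.12962732 0.13338329 0.13377701 0.13382063 0.13382971] 0.1370603360374612
[[429.55871695 193.22058811]]
wrist 4024 [0.13112311 0.13127376 0.1313447  0.13134566 0.13138921] 0.13688947500966903
top 0 [] 0
```

View pics/t4.png

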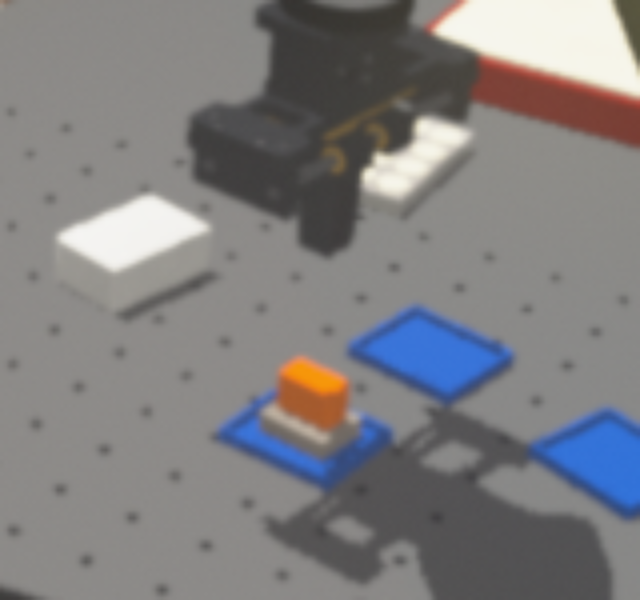

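The lowest fingertip point is at z ≈ 0.131 while the reported TCP is at 0.100. The real fingertips are therefore about 31 mm above the reported TCP, and I'll work with that offset. Now I'll grasp lower.

>>> play_rows(plan=[[[0,0,0],[0,0,0]],[[0,0,0],[0,0,0]],[[0,0,0],[0,0,0]],[[0,0,0],[0,0,0]],[[0,0,0],[0,0,0]]], fingers=80)

```text
time: 19.6
ee_pos: [0.4329, -0.3333, 0.0992]
eef_rot: [180.0, -0.0, -100.4]
force: [0.4, -0.3, 0.4]
width: 0.0318
```

>>> play_rows(plan=[[[0,0,0],[0,0,0]],[[0,0,0],[0,0,0]],[[0,0,-0.02],[0,0,0]],[[0,0,-0.03],[0,0,0]],[[0,0,-0.04],[0,0,0]]])

```text
time: 20.02
ee_pos: [0.4329, -0.333, 0.0586]
eef_rot: [180.0, 0.0, -100.4]
force: [0.1, -0.2, 0.4]
width: 0.0604
```

>>> play_rows(plan=[[[0,0,-0.015],[0,0,0]],[[0,0,-0.03],[0,0,0]],[[0,0,-0.045],[0,0,0]],[[0,0,-0.058],[0,0,0]],[[0,0,-0.061],[0,0,0]]])

```text
time: 20.43
ee_pos: [0.4321, -0.3324, -0.0036]
eef_rot: [179.9, 0.1, -100.4]
force: [0.3, -0.0, 1.0]
width: 0.0606
```

>>> play_rows(plan=[[[0,0,-0.001],[0,0,0]],[[0,0,-0.002],[0,0,0]],[[0,0,-0.004],[0,0,0]],[[0,0,-0.006],[0,0,0]],[[0,0,-0.006],[0,0,0]]])

```text
time: 20.85
ee_pos: [0.4332, -0.3334, -0.0074]
eef_rot: [-180.0, -0.0, -100.4]
force: [-0.5, 0.1, -0.1]
width: 0.0604
```

>>> play_rows(plan=[[[0,0,-0.002],[0,0,0]],[[0,0,-0.002],[0,0,0]],[[0,0,-0.002],[0,0,0]],[[0,0,-0.002],[0,0,0]],[[0,0,-0.002],[0,0,0]]], fingers=255)

```text
time: 21.27
ee_pos: [0.433, -0.3334, -0.0095]
eef_rot: [-180.0, -0.0, -100.4]
force: [-0.3, 0.6, 0.4]
width: 0.0296
```

>>> play_rows(plan=[[[0,0,0],[0,0,0]],[[0,0,0],[0,0,0]],[[0,0,0],[0,0,0]],[[0,0,0],[0,0,0]],[[0,0,0],[0,0,0]]])

```text
time: 21.68
ee_pos: [0.4331, -0.3329, -0.0096]
eef_rot: [-180.0, 0.0, -100.4]
force: [-0.3, 0.2, 2.1]
width: 0.0215
```

Run:
```python
from h import *
s=env.sense(); print(s["time"],s["ee_pos"],s["eef_rot"],s["force"],s["width"],s["q"])
```

```text
21.6833 [ 0.43310554 -0.33294491 -0.00955705] [-1.79987387e+02  2.76499475e-02 -1.00392121e+02] [-0.26129201  0.20178129  2.09354848] 0.02149338245950248 [ 21.63403566  55.65910191  19.24890949 111.69204026 -49.13055965
  21.13970536 -20.46751936]
```

>>> play_rows(plan=[[[0,0,0.01],[0,0,0]],[[0,0,0.03],[0,0,0]],[[0,0,0.06],[0,0,0]],[[0,0,0.09],[0,0,0]],[[0,0,0.12],[0,0,0]]])

```text
time: 22.1
ee_pos: [0.4323, -0.3333, 0.1119]
eef_rot: [179.9, -0.0, -100.4]
force: [0.7, -0.1, -3.3]
width: 0.0215
```

>>> play_rows(plan=[[[0.012,0.033,0.01],[0,0,2]],[[0.024,0.066,0.02],[0,0,4]],[[0.036,0.1,0.02],[0,0,6]],[[0.048,0.133,0.02],[0,0,8]],[[0.06,0.166,0.02],[0,0,10]]])

```text
time: 22.52
ee_pos: [0.4932, -0.1658, 0.1311]
eef_rot: [-180.0, -0.0, -90.3]
force: [0.4, -0.2, -2.5]
width: 0.0215
```

>>> play_rows(plan=[[[0.012,0.033,0],[0,0,2]],[[0.024,0.066,0],[0,0,4]],[[0.036,0.1,0],[0,0,6]],[[0.05,0.133,0],[0,0,7.2]],[[0.062,0.164,0],[0,0,7.2]]])

```text
time: 22.93
ee_pos: [0.5553, -0.0012, 0.1308]
eef_rot: [-180.0, 0.0, -83.1]
force: [1.3, 0.4, -2.7]
width: 0.0218
```

>>> play_rows(plan=[[[0,0,0],[0,0,0]],[[0,0,0],[0,0,0]],[[0,0,0],[0,0,0]],[[0,0,0],[0,0,0]]])

```text
time: 23.27
ee_pos: [0.5543, -0.0053, 0.1308]
eef_rot: [180.0, -0.1, -83.4]
force: [0.0, -0.2, -2.6]
width: 0.0217
```

Run:
```python
from h import *
s=env.sense(); print(s["time"],s["ee_pos"],s["eef_rot"],s["force"],s["width"],s["q"])
c=snap("wrist"); np.savez("w5.npz",**{k:c[k] for k in("img","K","D","R","t","range_z")})
save("w5",np.vstack([cv2.resize(c["img"][60:320,200:440],None,fx=2.3,fy=2.3,interpolation=cv2.INTER_CUBIC)]))
```

```text
23.2667 [ 0.55433398 -0.00525837  0.13076576] [ 1.79988148e+02 -8.03649098e-02 -8.33677950e+01] [ 0.03309403 -0.17328723 -2.62555694] 0.0216825779701114 [-23.80163881  45.07844596  34.6529095  107.53004857 -38.85243624
  39.77193119 -49.39019394]
```

View pics/w5.png

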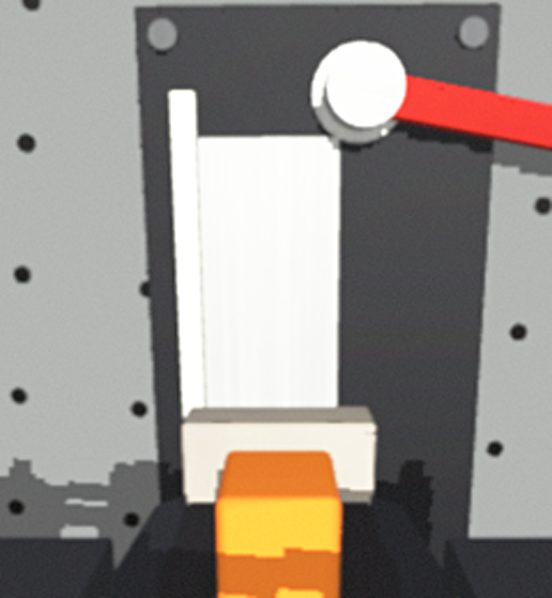

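The stone is held at (280,450) over the seat. Plate corners are at (135,9) and (499,5), the seat's far-right corner at (340,137), and the seat's right edge runs down to (336,408).

Run:
```python
from h import *
from scipy.optimize import least_squares
c=dict(np.load("w5.npz")); g=lambda p: np.array(p,float)/2.3-.3+[200,60]
A=plane(c,[g(p) for p in[(135,9),(499,5),(340,137)]],.01)[:,:2]; FA=np.array([(.13,.047),(.13,-.083),(.085,-.026)])
Ry=plane(c,[g(p) for p in[(336,408),(338,270)]],.01)[:,:2]  # y=-26
Pl=plane(c,[g((160,480))],.01)[:,:2]; Pr=plane(c,[g((470,540))],.01)[:,:2]; Ft=plane(c,[g((195,91)),g((168,91))],.02)[:,:2]
print(A,np.linalg.norm(A[0]-A[1]))
inv=lambda x,p:(lambda t:(p-x[:2])@np.array([[np.cos(t),-np.sin(t)],[np.sin(t),np.cos(t)]]))(x[2])
def f(x): return np.r_[(inv(x,A)-FA).ravel(),inv(x,Ry)[:,1]+.026,inv(x,Pl)[:,1]-.047,inv(x,Pr)[:,1]+.083]
s=least_squares(f,[.555,-.002,.12]); print(s.x[:2],np.degrees(s.x[2]),np.round(s.fun*1000,1)); print("fence",inv(s.x,Ft))
b=plane(c,[g((360,88))],.0335)[0,:2]; print("boss",inv(s.x,b))
# stone: +x face top edge; z = underside .0136+ee.1308 +.014
st=plane(c,[g((185,420)),g((375,423))],.1308+.0136+.014)[:,:2]; print("stone top far corners",st, "mid",st.mean(0),"ang",np.degrees(np.arctan2(*(st[0]-st[1])[::-1]))-90, np.linalg.norm(st[0]-st[1]))
# better top-cam check
t=snap("top"); H=hsv(t); print(rects(t,(H[...,0]>4)&(H[...,0]<18)&(H[...,1]>140)&(H[...,2]>120),.13))
```

```text
[[ 0.67963556  0.05936007]
 [ 0.69603907 -0.06787955]
 [ 0.64531729 -0.01818762]] 0.12829261742086515
[ 0.5569602  -0.00303087] 7.332572699872297 [-0.4 -0.8 -0.3  0.9  0.7 -0.3  0.4  0.  -0.5  0.3]
fence [[0.10097282 0.02512965]
 [0.10110796 0.03454747]]
boss [ 0.0997193  -0.03101519]
stone top far corners [[ 0.57721497  0.01585773]
 [ 0.58104778 -0.02258824]] mid [ 0.57913138 -0.00336525] ang 5.69320524108781 0.0386365470037904
[]
```

>>> play_rows(plan=[[[0.03,0.005,0],[0,0,0.6]],[[0.0615,0.01,-0.02],[0,0,0.6]],[[0.0615,0.01,-0.05],[0,0,0.6]],[[0.0615,0.01,-0.08],[0,0,0.6]],[[0.0615,0.01,-0.1],[0,0,0.6]]])

```text
time: 23.78
ee_pos: [0.6153, 0.0058, 0.0278]
eef_rot: [179.9, 0.0, -82.7]
force: [-0.4, 0.4, -2.8]
width: 0.0215
```

>>> play_rows(plan=[[[0,0,-0.01],[0,0,0]],[[0,0,-0.018],[0,0,0]],[[0,0,-0.026],[0,0,0]],[[0,0,-0.028],[0,0,0]],[[0,0,-0.028],[0,0,0]]])

```text
time: 24.2
ee_pos: [0.6168, 0.0064, 0.0028]
eef_rot: [-179.9, -0.0, -82.6]
force: [0.5, -0.5, -1.9]
width: 0.0215
```

Run:
```python
from h import *
s=env.sense(); print(s["time"],s["ee_pos"],s["eef_rot"],s["force"],s["torque"],s["width"],s["q"])
```

```text
24.2 [0.61683875 0.00643089 0.00279473] [-1.79946755e+02 -1.41961981e-02 -8.26222437e+01] [ 0.4942768  -0.49812778 -1.93510233] [-0.01507087 -0.02989281 -0.04164833] 0.02146189654374147 [-19.35055958  58.64325076  27.15064061  99.40858549 -45.08603872
  33.36754437 -47.10162614]
```

>>> play_rows(plan=[[[-0.001,-0.0015,-0.002],[0,0,0]],[[-0.001,-0.0015,-0.004],[0,0,0]],[[-0.001,-0.0015,-0.005],[0,0,0]],[[-0.001,-0.0015,-0.005],[0,0,0]],[[-0.001,-0.0015,-0.005],[0,0,0]]])

```text
time: 24.62
ee_pos: [0.6157, 0.0053, -0.0024]
eef_rot: [-180.0, -0.0, -82.6]
force: [-0.5, 0.2, -2.2]
width: 0.0216
```

>>> play_rows(plan=[[[0,0,-0.0005],[0,0,0]],[[0,0,-0.001],[0,0,0]],[[0,0,-0.001],[0,0,0]],[[0,0,-0.001],[0,0,0]]])

```text
time: 24.95
ee_pos: [0.6157, 0.0052, -0.0035]
eef_rot: [-180.0, -0.0, -82.6]
force: [1.2, 0.6, -2.2]
width: 0.0217
```

>>> play_rows(plan=[[[0,0,-0.0005],[0,0,0]],[[0,0,-0.0005],[0,0,0]],[[0,0,-0.0005],[0,0,0]]])

```text
time: 25.2
ee_pos: [0.6157, 0.0052, -0.0035]
eef_rot: [-180.0, 0.0, -82.6]
force: [-1.6, 0.2, 5.6]
width: 0.0215
```

>>> play_rows(plan=[[[0,0,-0.0005],[0,0,0]],[[0,0,-0.0005],[0,0,0]],[[0,0,-0.0005],[0,0,0]]])

```text
time: 25.45
ee_pos: [0.6157, 0.0052, -0.0036]
eef_rot: [-179.9, 0.0, -82.6]
force: [-2.8, 0.5, 9.0]
width: 0.0216
```

>>> play_rows(plan=[[[0,0,-0.0005],[0,0,0]],[[0,0,-0.0005],[0,0,0]],[[0,0,-0.0005],[0,0,0]]])

```text
time: 25.7
ee_pos: [0.6157, 0.0053, -0.0036]
eef_rot: [-179.9, 0.0, -82.6]
force: [-4.2, 0.9, 12.6]
width: 0.0214
```

>>> play_rows(plan=[[[0,0,0.0006],[0,0,0]],[[0,0,0.0006],[0,0,0]],[[0,0,0.0006],[0,0,0]]])

```text
time: 25.95
ee_pos: [0.6157, 0.0052, -0.0035]
eef_rot: [-179.9, 0.0, -82.6]
force: [-2.5, 0.6, 7.9]
width: 0.0219
```

Run:
```python
from h import *
s=env.sense(); print(s["time"],s["ee_pos"],s["eef_rot"],s["force"],s["torque"])
```

```text
25.95 [ 0.61572756  0.00521338 -0.0035136 ] [-1.79943649e+02  1.32214902e-02 -8.26094391e+01] [-2.50062529  0.61911358  7.90303376] [0.24177403 0.56205178 0.00585098]
```

>>> play_rows(plan=[[[-0.001,-0.0001,0],[0,0,0]],[[-0.0025,-0.0003,0],[0,0,0]],[[-0.0042,-0.0005,0],[0,0,0]],[[-0.0059,-0.0008,0],[0,0,0]],[[-0.0076,-0.001,0],[0,0,0]]])

```text
time: 26.37
ee_pos: [0.6107, 0.0038, -0.0035]
eef_rot: [-179.7, -0.1, -82.6]
force: [4.7, 0.8, 5.6]
width: 0.0216
```

>>> play_rows(plan=[[[-0.0017,-0.0002,0],[0,0,0]],[[-0.0034,-0.0004,0],[0,0,0]],[[-0.0051,-0.0007,0],[0,0,0]],[[-0.0068,-0.0009,0],[0,0,0]],[[-0.0085,-0.0011,0],[0,0,0]]])

```text
time: 26.78
ee_pos: [0.6022, 0.0023, -0.0034]
eef_rot: [-179.7, -0.1, -82.6]
force: [5.7, -0.1, 6.3]
width: 0.0218
```

>>> play_rows(plan=[[[-0.0017,-0.0002,-0.0001],[0,0,0]],[[-0.0034,-0.0004,-0.0002],[0,0,0]],[[-0.0051,-0.0007,-0.0003],[0,0,0]],[[-0.0068,-0.0009,-0.0003],[0,0,0]],[[-0.0085,-0.0011,-0.0003],[0,0,0]]])

```text
time: 27.2
ee_pos: [0.5945, 0.0011, -0.0034]
eef_rot: [-179.6, -0.1, -82.6]
force: [5.5, 0.1, 6.6]
width: 0.0218
```

>>> play_rows(plan=[[[-0.0017,-0.0002,0],[0,0,0]],[[-0.0034,-0.0004,0],[0,0,0]],[[-0.0051,-0.0007,0],[0,0,0]],[[-0.0068,-0.0009,0],[0,0,0]],[[-0.0085,-0.0011,0],[0,0,0]]])

```text
time: 27.62
ee_pos: [0.586, -0.0001, -0.0034]
eef_rot: [-179.6, -0.2, -82.6]
force: [4.9, 0.4, 6.6]
width: 0.0216
```

>>> play_rows(plan=[[[-0.0017,-0.0002,-0.0001],[0,0,0]],[[-0.0034,-0.0004,-0.0002],[0,0,0]],[[-0.0051,-0.0007,-0.0003],[0,0,0]],[[-0.0068,-0.0009,-0.0003],[0,0,0]],[[-0.0085,-0.0011,-0.0003],[0,0,0]]])

```text
time: 28.03
ee_pos: [0.5784, -0.0012, -0.0034]
eef_rot: [-179.5, -0.2, -82.6]
force: [6.5, 0.1, 8.0]
width: 0.0216
```

>>> play_rows(plan=[[[-0.0017,-0.0002,0],[0,0,0]],[[-0.0034,-0.0004,0],[0,0,0]],[[-0.0051,-0.0007,0],[0,0,0]],[[-0.0068,-0.0009,0],[0,0,0]],[[-0.0085,-0.0011,0],[0,0,0]]])

```text
time: 28.45
ee_pos: [0.57, -0.0024, -0.0034]
eef_rot: [-179.5, -0.2, -82.6]
force: [7.0, 0.6, 8.8]
width: 0.0217
```

>>> play_rows(plan=[[[-0.0017,-0.0002,0.0001],[0,0,0]],[[-0.0034,-0.0004,0.0001],[0,0,0]],[[-0.0051,-0.0007,0.0001],[0,0,0]],[[-0.0068,-0.0009,0.0001],[0,0,0]],[[-0.0085,-0.0011,0.0001],[0,0,0]]])

```text
time: 28.87
ee_pos: [0.5614, -0.0035, -0.0034]
eef_rot: [-179.5, -0.2, -82.6]
force: [7.0, 0.4, 8.3]
width: 0.0215
```

>>> play_rows(plan=[[[-0.0017,-0.0002,0],[0,0,0]],[[-0.0034,-0.0004,0],[0,0,0]],[[-0.0051,-0.0007,0],[0,0,0]],[[-0.0068,-0.0009,0],[0,0,0]],[[-0.0085,-0.0011,0],[0,0,0]]])

```text
time: 29.28
ee_pos: [0.553, -0.0046, -0.0034]
eef_rot: [-179.5, -0.2, -82.6]
force: [6.9, 0.3, 8.2]
width: 0.0216
```

>>> play_rows(plan=[[[-0.0017,-0.0002,0],[0,0,0]],[[-0.0034,-0.0004,0],[0,0,0]],[[-0.0051,-0.0007,0],[0,0,0]],[[-0.0068,-0.0009,0],[0,0,0]],[[-0.0085,-0.0011,0],[0,0,0]]])

```text
time: 29.7
ee_pos: [0.5446, -0.0057, -0.0034]
eef_rot: [-179.5, -0.2, -82.6]
force: [6.4, 0.4, 9.7]
width: 0.0216
```

>>> play_rows(plan=[[[-0.0017,-0.0002,0],[0,0,0]],[[-0.0034,-0.0004,0],[0,0,0]],[[-0.0051,-0.0007,0],[0,0,0]],[[-0.0068,-0.0009,0],[0,0,0]],[[-0.0085,-0.0011,0],[0,0,0]]])

```text
time: 30.12
ee_pos: [0.5363, -0.0068, -0.0035]
eef_rot: [-179.5, -0.2, -82.6]
force: [7.5, 0.7, 9.3]
width: 0.0217
```

>>> play_rows(plan=[[[-0.0017,-0.0002,0.0001],[0,0,0]],[[-0.0034,-0.0004,0.0002],[0,0,0]],[[-0.0051,-0.0007,0.0002],[0,0,0]],[[-0.0068,-0.0009,0.0002],[0,0,0]],[[-0.0085,-0.0011,0.0002],[0,0,0]]])

```text
time: 30.53
ee_pos: [0.5273, -0.0078, -0.0035]
eef_rot: [-179.5, -0.2, -82.6]
force: [7.7, -0.0, 9.3]
width: 0.022
```

>>> play_rows(plan=[[[-0.0017,-0.0002,0],[0,0,0]],[[-0.0034,-0.0004,0],[0,0,0]],[[-0.0051,-0.0007,0],[0,0,0]],[[-0.0068,-0.0009,0],[0,0,0]],[[-0.0085,-0.0011,0],[0,0,0]]])

```text
time: 30.95
ee_pos: [0.519, -0.009, -0.0035]
eef_rot: [-179.5, -0.2, -82.6]
force: [6.4, 0.3, 9.0]
width: 0.0222
```

>>> play_rows(plan=[[[-0.0017,-0.0002,0.0001],[0,0,0]],[[-0.0034,-0.0004,0.0002],[0,0,0]],[[-0.0051,-0.0007,0.0002],[0,0,0]],[[-0.0068,-0.0009,0.0002],[0,0,0]],[[-0.0085,-0.0011,0.0002],[0,0,0]]])

```text
time: 31.37
ee_pos: [0.51, -0.01, -0.0035]
eef_rot: [-179.6, -0.2, -82.6]
force: [6.5, 0.5, 8.8]
width: 0.0214
```

>>> play_rows(plan=[[[-0.0017,-0.0002,0],[0,0,0]],[[-0.0034,-0.0004,0],[0,0,0]],[[-0.0051,-0.0007,0],[0,0,0]],[[-0.0068,-0.0009,0],[0,0,0]],[[-0.0085,-0.0011,0],[0,0,0]]])

```text
time: 31.78
ee_pos: [0.5016, -0.011, -0.0035]
eef_rot: [-179.6, -0.2, -82.6]
force: [6.0, 0.0, 9.1]
width: 0.0217
```

>>> play_rows(plan=[[[-0.0017,-0.0002,0],[0,0,0]],[[-0.0034,-0.0004,0],[0,0,0]],[[-0.0048,-0.0006,0],[0,0,0]],[[-0.0048,-0.0006,0],[0,0,0]]])

```text
time: 32.12
ee_pos: [0.4965, -0.0117, -0.0035]
eef_rot: [-179.6, -0.2, -82.6]
force: [6.8, 1.2, 8.6]
width: 0.0216
```

>>> play_rows(plan=[[[0,0,0.01],[0,0,0]],[[0,0,0.03],[0,0,0]],[[0,0,0.06],[0,0,0]],[[0,0,0.09],[0,0,0]],[[-0.004,-0.02,0.115],[0,0,-1]]])

```text
time: 32.53
ee_pos: [0.4873, -0.0264, 0.1107]
eef_rot: [179.8, 0.2, -83.2]
force: [1.0, 0.2, -3.1]
width: 0.0217
```

>>> play_rows(plan=[[[-0.007,-0.034,0],[0,0,-2]],[[-0.014,-0.068,0],[0,0,-4]],[[-0.021,-0.102,0],[0,0,-6]],[[-0.028,-0.136,0],[0,0,-8]],[[-0.034,-0.17,0],[0,0,-10]]])

```text
time: 32.95
ee_pos: [0.452, -0.2014, 0.1096]
eef_rot: [179.8, 0.1, -93.7]
force: [0.8, -0.2, -1.7]
width: 0.0216
```

>>> play_rows(plan=[[[-0.007,-0.034,0],[0,0,-2]],[[-0.014,-0.068,0],[0,0,-4]],[[-0.021,-0.1,0],[0,0,-5.4]],[[-0.026,-0.1283,0],[0,0,-5.4]],[[-0.026,-0.1283,0],[0,0,-5.4]]])

```text
time: 33.37
ee_pos: [0.4246, -0.3366, 0.1104]
eef_rot: [179.9, -0.4, -99.5]
force: [-0.1, -2.4, -2.8]
width: 0.0216
```

>>> play_rows(plan=[[[0,0,-0.02],[0,0,0]],[[0,0,-0.04],[0,0,0]],[[0,0,-0.06],[0,0,0]],[[0,0,-0.07],[0,0,0]],[[0,0,-0.07],[0,0,0]]])

```text
time: 33.78
ee_pos: [0.4264, -0.3269, 0.0379]
eef_rot: [179.7, 0.2, -99.0]
force: [1.0, 0.3, -2.4]
width: 0.0219
```

Run:
```python
from h import *
s=env.sense(); print(s["time"],s["ee_pos"],s["eef_rot"],s["force"],s["width"])
c=snap("wrist"); H=hsv(c); h,S,v=H[...,0],H[...,1],H[...,2]; P=cloud(c); z=P[...,2]
m=(h>105)&(h<125)&(S>150)&(v>90)&(np.abs(P[...,0]-.433)<.06)&(np.abs(P[...,1]+.33)<.05); print(P[m].min(0),P[m].max(0))
save("w6",c["img"][100:340,200:460])
```

```text
33.7833 [ 0.42637472 -0.3269243   0.03790857] [179.69297429   0.1992547  -99.00984911] [ 0.99990509  0.25280421 -2.37360448] 0.021883698859953022
[ 0.40294471 -0.37482439 -0.00159865] [ 0.47833166 -0.29102995  0.14764882]
```

View pics/w6.png

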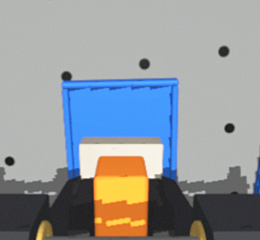

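The stone is held over the leftmost tray, about 6 mm low in x. I'll correct that and lower it.

>>> play_rows(plan=[[[0.006,-0.0025,0],[0,0,0]],[[0.006,-0.0025,-0.015],[0,0,0]],[[0.006,-0.0025,-0.03],[0,0,0]],[[0.006,-0.0025,-0.041],[0,0,0]],[[0.006,-0.0025,-0.044],[0,0,0]]])

```text
time: 34.25
ee_pos: [0.4348, -0.3313, -0.0043]
eef_rot: [180.0, 0.0, -99.0]
force: [0.1, 0.1, -2.3]
width: 0.0219
```

>>> play_rows(plan=[[[0,0,-0.001],[0,0,0]],[[0,0,-0.002],[0,0,0]],[[0,0,-0.003],[0,0,0]],[[0,0,-0.003],[0,0,0]]])

```text
time: 34.58
ee_pos: [0.4349, -0.3318, -0.0061]
eef_rot: [-179.9, -0.0, -99.0]
force: [0.6, -0.1, -2.5]
width: 0.0219
```

>>> play_rows(plan=[[[-0.001,0.001,-0.0015],[0,0,0]],[[-0.001,0.001,-0.003],[0,0,0]],[[-0.001,0.001,-0.0035],[0,0,0]],[[-0.001,0.001,-0.0035],[0,0,0]]])

```text
time: 34.92
ee_pos: [0.4336, -0.3304, -0.0096]
eef_rot: [-180.0, 0.0, -99.0]
force: [-0.9, 1.3, 3.8]
width: 0.0214
```

>>> play_rows(plan=[[[0,0,0],[0,0,0]],[[0,0,0],[0,0,0]],[[0,0,0],[0,0,0]],[[0,0,0],[0,0,0]],[[0,0,0],[0,0,0]]], fingers=80)

```text
time: 35.33
ee_pos: [0.4336, -0.3306, -0.0101]
eef_rot: [-180.0, -0.0, -99.0]
force: [0.1, -0.4, 0.3]
width: 0.0529
```

>>> play_rows(plan=[[[0,0,0],[0,0,0]],[[0,0,0],[0,0,0]],[[0,0,0.02],[0,0,0]],[[0,0,0.05],[0,0,0]],[[0,0,0.09],[0,0,0]]])

```text
time: 35.75
ee_pos: [0.4322, -0.3292, 0.0791]
eef_rot: [179.8, 0.1, -99.0]
force: [0.5, -0.4, 0.0]
width: 0.0607
```

```bash
cat > carr.py <<'E'
from h import *
import sys
# carriers by wrist/top depth-free: brass+block blob on mat; block top rect
def carriers(c,reg=None):
    P=cloud(c); z=P[...,2]; H=hsv(c)
    m=((z>.008)&(z<.045)&(P[...,1]>.12)&(P[...,1]<.42)&(P[...,0]>.33)&(P[...,0]<.66))
    out=[]
    n,L,st,_=cv2.connectedComponentsWithStats(m.astype(np.uint8))
    for i in range(1,n):
        if st[i,4]<60: continue
        q=P[L==i]; t=q[q[:,2]>.030]; b=q[(q[:,2]>.011)&(q[:,2]<.022)]
        r=lambda a:[round(x,1) for y in cv2.minAreaRect((a[:,:2]*1000).astype(np.float32)) for x in np.atleast_1d(y)]
        if len(t)>15 and len(b)>15: out.append((len(t),"med",np.round((t.min(0)+t.max(0))/2,4).tolist(),"top",r(t),"all",r(q)))
    return out
E
python3 - <<'E'
from carr import *
s=env.sense(); print(s["time"],s["ee_pos"],s["force"],s["width"])
c=snap("top"); H=hsv(c); h,S,v=H[...,0],H[...,1],H[...,2]
print("blue",rects(c,(h>105)&(h<125)&(S>150)&(v>100),.01,100))
for x in carriers(c): print(x)
m=np.zeros(h.shape,bool); m[205:320,128:240]=1
print("brass",rects(c,cv2.morphologyEx((m&(h>8)&(h<30)&(S>60)).astype(np.uint8),cv2.MORPH_CLOSE,np.ones((7,7))),.016))
E
```

```text
35.75 [ 0.4321915  -0.32921729  0.0791012 ] [ 0.50440666 -0.40105721  0.01980395] 0.06066850802426869
blue [(0.2586, -0.4077, 80, 70, -20.7), (0.3864, -0.4509, 70, 39, 78.4)]
(47, 'med', [0.6552, 0.3314, 0.0372], 'top', [np.float64(656.2), np.float64(331.8), np.float64(26.1), np.float64(9.3), np.float64(82.5)], 'all', [np.float64(655.1), np.float64(330.8), np.float64(28.5), np.float64(9.7), np.float64(89.5)])
(114, 'med', [0.5556, 0.2104, 0.0361], 'top', [np.float64(555.9), np.float64(210.6), np.float64(26.2), np.float64(20.5), np.float64(78.8)], 'all', [np.float64(556.0), np.float64(210.7), np.float64(47.3), np.float64(33.2), np.float64(77.1)])
(121, 'med', [0.4512, 0.3386, 0.0369], 'top', [np.float64(451.8), np.float64(338.0), np.float64(21.3), np.float64(24.6), np.float64(34.0)], 'all', [np.float64(452.8), np.float64(339.2), np.float64(36.3), np.float64(48.3), np.float64(34.0)])
(117, 'med', [0.4052, 0.2222, 0.0368], 'top', [np.float64(405.2), np.float64(222.0), np.float64(25.2), np.float64(19.7), np.float64(70.8)], 'all', [np.float64(405.2), np.float64(221.8), np.float64(47.6), np.float64(31.9), np.float64(71.0)])
brass [(0.4049, 0.2208, 47, 32, 69.7), (0.4507, 0.3369, 47, 34, -55.1), (0.5543, 0.2103, 47, 33, 77.4)]
```

One carrier has been knocked from (0.434,0.229) to (0.405,0.222), and I now have its new place. The stone is back in the tray. Next is the copper carrier.

>>> play_rows(plan=[[[0.003,0.01,0.03],[0,0,0]],[[0.01,0.03,0.06],[0,0,6]],[[0.018,0.065,0.07],[0,0,12]],[[0.026,0.1,0.07],[0,0,18]],[[0.034,0.135,0.07],[0,0,24]]])

```text
time: 36.22
ee_pos: [0.4685, -0.1946, 0.1509]
eef_rot: [-179.9, -0.1, -74.8]
force: [0.3, 0.9, 0.3]
width: 0.0604
```

>>> play_rows(plan=[[[0.008,0.037,0],[0,0,6.5]],[[0.016,0.074,0],[0,0,13]],[[0.024,0.111,0],[0,0,19.5]],[[0.032,0.148,0],[0,0,26]],[[0.04,0.185,0],[0,0,32]]])

```text
time: 36.63
ee_pos: [0.5077, -0.0086, 0.15]
eef_rot: [-180.0, -0.0, -42.7]
force: [1.0, -0.0, 0.1]
width: 0.0606
```

>>> play_rows(plan=[[[0.009,0.037,0],[0,0,6.5]],[[0.018,0.074,0],[0,0,13]],[[0.027,0.111,0],[0,0,19.5]],[[0.036,0.148,0],[0,0,26]],[[0.045,0.185,0],[0,0,31]]])

```text
time: 37.05
ee_pos: [0.5527, 0.1764, 0.1499]
eef_rot: [-180.0, -0.0, -11.7]
force: [1.2, -0.7, -0.3]
width: 0.06
```

>>> play_rows(plan=[[[0.005,0.035,0],[0,0,0]],[[0.005,0.035,0],[0,0,0]],[[0.005,0.035,0],[0,0,0]],[[0.005,0.035,0],[0,0,0]],[[0.005,0.035,0],[0,0,0]]])

```text
time: 37.47
ee_pos: [0.5576, 0.2071, 0.1499]
eef_rot: [179.9, -0.0, -12.2]
force: [0.7, -0.5, -0.5]
width: 0.0606
```

```bash
cat > wc.py <<'E'
from carr import *
s=env.sense(); print(s["time"],s["ee_pos"],s["eef_rot"],s["width"],s["q"])
c=snap("wrist")
for x in carriers(c): print(str(x).replace("np.float64",""))
H=hsv(c); h,S,v=H[...,0],H[...,1],H[...,2]; print("brass",rects(c,cv2.morphologyEx(((h>8)&(h<30)&(S>90)&(v>100)).astype(np.uint8),cv2.MORPH_CLOSE,np.ones((5,5))),.016,150))
E
python3 wc.py
```

```text
37.4667 [0.55755771 0.20710151 0.14991691] [ 1.79922863e+02 -9.19862652e-03 -1.21753358e+01] 0.06057125595706211 [-35.05097996  42.4065501   18.07306807  99.13083249 -18.33031442
  41.41284053 -19.71783176]
(380, 'med', [0.6557, 0.3313, 0.0374], 'top', [(655.7), (331.3), (26.5), (8.7), (89.4)], 'all', [(655.7), (331.1), (26.9), (8.7), (89.7)])
(816, 'med', [0.4534, 0.3378, 0.0339], 'top', [(453.2), (337.4), (21.2), (24.4), (34.3)], 'all', [(453.0), (337.6), (32.7), (46.7), (35.1)])
(607, 'med', [0.5563, 0.2112, 0.0342], 'top', [(556.5), (211.1), (23.5), (19.7), (77.5)], 'all', [(556.2), (211.0), (45.7), (32.0), (77.4)])
(616, 'med', [0.4072, 0.2209, 0.0336], 'top', [(406.8), (221.1), (24.8), (20.4), (69.8)], 'all', [(407.5), (221.0), (47.0), (31.7), (70.5)])
brass [(0.6253, -0.0341, 466, 19, -12.2), (0.6985, 0.0225, 89, 32, -88.5), (0.3541, 0.0965, 89, 32, 64.3), (0.4103, 0.2219, 49, 37, 69.9), (0.5569, 0.2116, 47, 31, 77.0), (0.4553, 0.3362, 49, 33, -55.8)]
```

>>> play_rows(plan=[[[-0.0013,0.004,-0.035],[0,0,-0.3]],[[-0.0013,0.004,-0.07],[0,0,-0.3]],[[-0.0013,0.004,-0.105],[0,0,-0.3]],[[-0.0013,0.004,-0.135],[0,0,-0.3]],[[-0.0013,0.004,-0.152],[0,0,-0.3]]], squeeze=35)

```text
time: 37.93
ee_pos: [0.5545, 0.2111, -0.0051]
eef_rot: [179.8, 0.2, -12.4]
force: [-0.2, -0.4, 0.1]
width: 0.0606
```

>>> play_rows(plan=[[[0,0,-0.006],[0,0,0]],[[0,0,-0.0095],[0,0,0]],[[0,0,-0.0105],[0,0,0]],[[0,0,-0.0105],[0,0,0]]])

```text
time: 38.27
ee_pos: [0.5574, 0.2132, -0.0114]
eef_rot: [-179.9, -0.1, -12.4]
force: [-0.6, 0.5, 0.0]
width: 0.0605
```

```bash
python3 -c "
from h import *
s=env.sense(); print(s['ee_pos'],s['eef_rot'],s['force'])"
```

```text
[ 0.55740906  0.21321138 -0.01141797] [-1.79936163e+02 -1.16646884e-01 -1.23519882e+01] [-0.55555108  0.54361791  0.04851664]
```

>>> play_rows(plan=[[[-0.001,-0.0018,0],[0,0,0]],[[-0.001,-0.0018,0],[0,0,0]],[[-0.001,-0.0018,0],[0,0,0]],[[-0.001,-0.0018,0],[0,0,0]],[[-0.001,-0.0018,0],[0,0,0]]], fingers=255)

```text
time: 38.68
ee_pos: [0.5555, 0.2118, -0.0122]
eef_rot: [-180.0, -0.0, -12.3]
force: [0.1, 0.5, 0.7]
width: 0.029
```

>>> play_rows(plan=[[[0,0,0],[0,0,0]],[[0,0,0],[0,0,0]],[[0,0,0],[0,0,0]],[[0,0,0],[0,0,0]],[[0,0,0],[0,0,0]]])

```text
time: 39.1
ee_pos: [0.5557, 0.2118, -0.0124]
eef_rot: [-180.0, -0.0, -12.3]
force: [-0.3, 0.5, 0.9]
width: 0.02
```

```bash
python3 -c "
from h import *
s=env.sense(); print(s['ee_pos'],s['eef_rot'],s['force'],s['width'])
F=(.5563,-.0027,7.1)
for x in (.054,0,-.054): print(fx(F,(x,.0015)), fx(F,(x,.0015))-s['ee_pos'][:2])"
```

```text
[ 0.55569674  0.21176856 -0.01243851] [-1.79964697e+02 -4.25758583e-02 -1.23069591e+01] [-0.31804494  0.49656761  0.93626777] 0.019984047642852984
[0.60970052 0.00546298] [ 0.05400379 -0.20630558]
[ 0.5561146 -0.0012115] [ 0.00041786 -0.21298006]
[ 0.50252867 -0.00788598] [-0.05316806 -0.21965454]
```

>>> play_rows(plan=[[[0,0,0.01],[0,0,0]],[[0,0,0.03],[0,0,0]],[[0,0,0.06],[0,0,0]],[[0,0,0.085],[0,0,0]],[[0,0,0.1],[0,0,0]]])

```text
time: 39.52
ee_pos: [0.5557, 0.2117, 0.0901]
eef_rot: [-179.9, -0.1, -12.3]
force: [1.1, -0.1, -2.6]
width: 0.02
```

>>> play_rows(plan=[[[0.009,-0.034,0],[0,0,4]],[[0.018,-0.068,0],[0,0,8]],[[0.027,-0.103,0],[0,0,12]],[[0.036,-0.138,0],[0,0,16]],[[0.045,-0.172,0],[0,0,19.4]]])

```text
time: 39.93
ee_pos: [0.5996, 0.0377, 0.0876]
eef_rot: [180.0, 0.1, 7.3]
force: [0.5, 0.1, -3.0]
width: 0.02
```

>>> play_rows(plan=[[[0.005,-0.018,0],[0,0,0]],[[0.009,-0.034,0],[0,0,0]],[[0.009,-0.034,0],[0,0,0]],[[0.009,-0.034,0],[0,0,0]],[[0.009,-0.034,0],[0,0,0]]])

```text
time: 40.35
ee_pos: [0.6084, 0.0079, 0.0873]
eef_rot: [-179.9, 0.1, 7.2]
force: [-0.2, 1.3, -2.8]
width: 0.0199
```

>>> play_rows(plan=[[[0,0,-0.02],[0,0,0]],[[0,0,-0.04],[0,0,0]],[[0,0,-0.05],[0,0,0]],[[0,0,-0.05],[0,0,0]],[[0,0,-0.05],[0,0,0]]])

```text
time: 40.77
ee_pos: [0.6088, 0.007, 0.0372]
eef_rot: [-179.9, 0.1, 7.2]
force: [0.2, 0.6, -3.4]
width: 0.0196
```

```bash
python3 -c "
from h import *
s=env.sense(); print(s['time'],s['ee_pos'],s['eef_rot'],s['force'],s['width'])
c=snap('wrist'); save('w7',c['img']); np.savez('w7.npz',**{k:c[k] for k in('img','K','D','R','t','range_z')})"
```

```text
40.7667 [0.60878667 0.0070468  0.03718163] [-1.79945836e+02  6.56537674e-02  7.19055366e+00] [ 0.21832852  0.61494117 -3.42062685] 0.019565244987162236
```

View pics/w7.png

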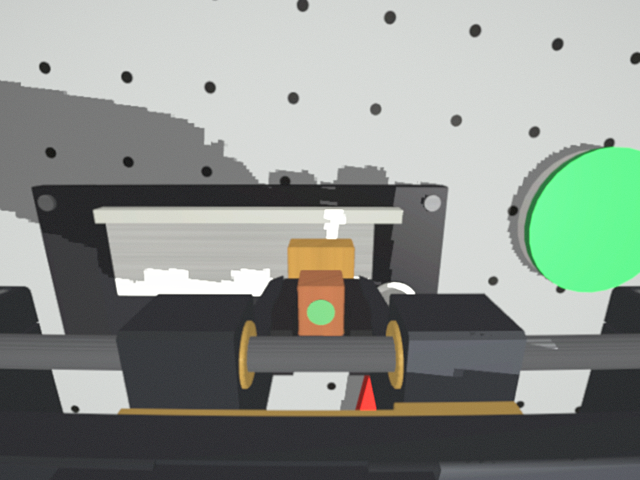

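The view shows the fence at rows 208–222, the carrier's brass end at (289–354, 240) and the plate's far corners at (36,187) and (446,186). I'll compute the alignment and the gap to the fence.

Run:
```python
from h import *
from scipy.optimize import least_squares
c=dict(np.load("w7.npz"))
im=c["img"].astype(int)
for u in (130,200,260,380): print(u,[ (r,im[r,u].tolist()) for r in range(182,232,3)]) if u==200 else 0
A=plane(c,[(36,187),(446,186)],.01)[:,:2]; FA=np.array([(-.13,.047),(.13,.047)])
S=plane(c,[(374,224)],.01); f=plane(c,[(110,222),(395,222)],.020); fo=plane(c,[(95,208),(401,208)],.020)
print("plate back corners",A,np.linalg.norm(A[0]-A[1]),"ang",np.degrees(np.arctan2(*(A[1]-A[0])[::-1])))
t,a,r=fit(FA,A); 
F=(.5563,-.0027,7.1)
def inv(F,p): th=np.radians(F[2]); p=np.array(p)[:,:2]-F[:2]; return p@np.array([[np.cos(th),-np.sin(th)],[np.sin(th),np.cos(th)]])
print("corners in F",inv(F,A),"seat corner",inv(F,S),"fence in",inv(F,f),"out",inv(F,fo))
z=.0372+.0125+.016
e=plane(c,[(289,240),(354,240)],z); print("carrier end in F",inv(F,e))
```

```text
200 [(182, [124, 123, 123]), (185, [43, 43, 45]), (188, [43, 42, 43]), (191, [39, 37, 41]), (194, [38, 39, 42]), (197, [41, 42, 42]), (200, [38, 36, 40]), (203, [35, 35, 36]), (206, [90, 89, 85]), (209, [184, 186, 175]), (212, [218, 219, 209]), (215, [218, 219, 207]), (218, [219, 220, 209]), (221, [219, 220, 207]), (224, [183, 183, 177]), (227, [184, 183, 179]), (230, [183, 183, 178])]
plate back corners [[0.42785298 0.02804441]
 [0.67941447 0.06003561]] 0.25358749806664754 ang 7.247431378268914
corners in F [[-0.12366202  0.0463849 ]
 [ 0.12992463  0.04703742]] seat corner [[0.08695104 0.02307745]] fence in [[-0.07345971  0.02639316]
 [ 0.09782183  0.0267268 ]] out [[-0.08121934  0.03496384]
 [ 0.10085137  0.03520124]]
carrier end in F [[0.03890953 0.02864875]
 [0.06905055 0.02872717]]
```

>>> play_rows(plan=[[[0,-0.0008,-0.012],[0,0,0]],[[0,-0.0008,-0.024],[0,0,0]],[[0,-0.0008,-0.034],[0,0,0]],[[0,-0.0008,-0.037],[0,0,0]],[[0,-0.0008,-0.037],[0,0,0]]])

```text
time: 41.23
ee_pos: [0.6081, 0.0049, -0.0011]
eef_rot: [-180.0, 0.2, 7.1]
force: [0.0, 0.7, -2.7]
width: 0.0198
```

>>> play_rows(plan=[[[0,0,-0.001],[0,0,0]],[[0,0,-0.002],[0,0,0]],[[0,0,-0.0025],[0,0,0]],[[0,0,-0.0025],[0,0,0]]])

```text
time: 41.57
ee_pos: [0.6096, 0.0049, -0.0018]
eef_rot: [-180.0, -0.0, 7.1]
force: [0.5, -0.7, -2.4]
width: 0.0194
```

>>> play_rows(plan=[[[-0.0002,0.0015,-0.0004],[0,0,0]],[[-0.0002,0.0015,-0.0008],[0,0,0]],[[-0.0002,0.0015,-0.0011],[0,0,0]],[[-0.0002,0.0015,-0.0011],[0,0,0]],[[-0.0002,0.0015,-0.0011],[0,0,0]]])

```text
time: 41.98
ee_pos: [0.6094, 0.0067, -0.0025]
eef_rot: [-180.0, -0.0, 7.1]
force: [-1.3, 0.3, 5.8]
width: 0.0196
```

>>> play_rows(plan=[[[0,0,0],[0,0,0]],[[0,0,0],[0,0,0]],[[0,0,0],[0,0,0]],[[0,0,0],[0,0,0]],[[0,0,0.005],[0,0,0]]], fingers=156)

```text
time: 42.4
ee_pos: [0.6084, 0.0063, 0.0011]
eef_rot: [-180.0, 0.1, 7.1]
force: [-0.6, -0.6, -0.1]
width: 0.0339
```

>>> play_rows(plan=[[[0,0,0.02],[0,0,0]],[[0,0,0.05],[0,0,0]],[[0,0,0.08],[0,0,0]],[[0,0,0.11],[0,0,0]],[[-0.01,0.01,0.14],[0,0,-2]]])

```text
time: 42.82
ee_pos: [0.6007, 0.0136, 0.1438]
eef_rot: [179.9, -0.2, 4.9]
force: [1.4, -0.2, 0.2]
width: 0.0342
```

>>> play_rows(plan=[[[-0.025,0.025,0],[0,0,-5]],[[-0.05,0.05,0],[0,0,-10]],[[-0.075,0.075,0],[0,0,-15]],[[-0.1,0.1,0],[0,0,-20]],[[-0.125,0.125,0],[0,0,-24.8]]], fingers=80)

```text
time: 43.23
ee_pos: [0.473, 0.1423, 0.1423]
eef_rot: [-179.9, -0.0, -20.0]
force: [-0.1, 1.3, -0.6]
width: 0.0603
```

>>> play_rows(plan=[[[-0.025,0.025,0],[0,0,0]],[[-0.05,0.058,0],[0,0,0]],[[-0.067,0.079,0],[0,0,0]],[[-0.067,0.079,0],[0,0,0]],[[-0.067,0.079,0],[0,0,0]]])

```text
time: 43.65
ee_pos: [0.4063, 0.2218, 0.1421]
eef_rot: [-180.0, 0.0, -19.5]
force: [1.0, -0.5, -0.2]
width: 0.0607
```

>>> play_rows(plan=[[[0,0,0],[0,0,0]],[[0,0,0],[0,0,0]],[[0,0,0],[0,0,0]]])

```text
time: 43.9
ee_pos: [0.4083, 0.219, 0.142]
eef_rot: [-180.0, -0.1, -19.9]
force: [-0.1, -0.0, 0.1]
width: 0.0604
```

```bash
cat > seat.py <<'E'
from h import *
def inv(F,p): th=np.radians(F[2]); p=np.array(p)[:,:2]-F[:2]; return p@np.array([[np.cos(th),-np.sin(th)],[np.sin(th),np.cos(th)]])
F=(.5563,-.0023,7.2)
def seat(n):
    c=snap(n); P=cloud(c); q=inv(F,P.reshape(-1,3)).reshape(480,640,2); z=P[...,2]
    for lo,hi,nm in((.018,.030,"base"),(.038,.052,"block")):
        m=(z>lo)&(z<hi)&(np.abs(q[...,0])<.085)&(q[...,1]>-.04)&(q[...,1]<.0245 if nm=="base" else q[...,1]<.03)
        k,L,st,_=cv2.connectedComponentsWithStats(m.astype(np.uint8))
        for i in range(1,k):
            if st[i,4]<25: continue
            w=q[L==i]*1000; print(n,nm,st[i,4],"min",w.min(0).round(1),"max",w.max(0).round(1),[np.round(x,1).tolist() for x in cv2.minAreaRect(w.astype(np.float32))])
E
python3 wc.py; python3 -c "
from seat import *
seat('top')"
```

```text
43.9 [0.40830621 0.21904972 0.14199102] [-1.79980269e+02 -6.77422552e-02 -1.98790016e+01] 0.0604224022676577 [-45.22845605  35.4037323   17.95531123 121.54483464 -23.69284799
  26.28004823 -28.84419999]
(883, 'med', [0.4527, 0.3374, 0.034], 'top', [(452.6), (337.7), (20.0), (24.2), (33.6)], 'all', [(452.7), (337.7), (32.6), (46.2), (34.6)])
(637, 'med', [0.4064, 0.2214, 0.0338], 'top', [(406.6), (221.5), (24.2), (19.3), (69.4)], 'all', [(406.4), (221.7), (45.5), (31.9), (70.2)])
brass [(0.4431, -0.0209, 454, 18, -19.9), (0.5214, 0.0242, 87, 31, 82.7), (0.1986, 0.1409, 87, 31, 56.7), (0.4068, 0.2222, 47, 31, 70.8), (0.4523, 0.337, 46, 33, -55.7)]
top base 173 min [ 37.1 -20.3] max [70.4 24.3] [[53.7, 2.0], [33.2, 44.6], 0.4]
top block 110 min [42.4 -9.2] max [64.1 14.4] [[53.1, 2.7], [21.4, 23.7], 1.2]
```

>>> play_rows(plan=[[[-0.001,0.0015,-0.035],[0,0,0]],[[-0.001,0.0015,-0.07],[0,0,0]],[[-0.001,0.0015,-0.105],[0,0,0]],[[-0.001,0.0015,-0.135],[0,0,0]],[[-0.001,0.0015,-0.15],[0,0,0]]])

```text
time: 44.42
ee_pos: [0.4055, 0.2207, -0.0111]
eef_rot: [179.9, 0.1, -19.8]
force: [0.4, 0.4, -0.8]
width: 0.0603
```

>>> play_rows(plan=[[[0,0,-0.003],[0,0,0]],[[0,0,-0.0045],[0,0,0]],[[0,0,-0.0045],[0,0,0]],[[0,0,-0.0045],[0,0,0]],[[0,0,-0.0045],[0,0,0]]])

```text
time: 44.83
ee_pos: [0.4069, 0.2223, -0.0115]
eef_rot: [-179.9, -0.1, -19.7]
force: [-0.2, -0.0, 0.3]
width: 0.0604
```

>>> play_rows(plan=[[[0,-0.0005,-0.0007],[0,0,0]],[[0,-0.0005,-0.0007],[0,0,0]],[[0,-0.0005,-0.0007],[0,0,0]],[[0,-0.0005,-0.0007],[0,0,0]],[[0,-0.0005,-0.0007],[0,0,0]]], fingers=255)

```text
time: 45.25
ee_pos: [0.4062, 0.2214, -0.0133]
eef_rot: [-180.0, -0.0, -19.7]
force: [0.1, -0.7, 0.9]
width: 0.0289
```

>>> play_rows(plan=[[[0,0,0],[0,0,0]],[[0,0,0],[0,0,0]],[[0,0,0],[0,0,0]],[[0,0,0],[0,0,0]],[[0,0,0],[0,0,0]]])

```text
time: 45.67
ee_pos: [0.4061, 0.2214, -0.0134]
eef_rot: [-180.0, -0.0, -19.7]
force: [-0.9, -0.1, 1.0]
width: 0.0195
```

```bash
python3 -c "
from h import *
s=env.sense(); print(s['ee_pos'],s['eef_rot'],s['force'],s['width'])
F=(.5563,-.0023,7.2)
for x in (.054,0,-.054): print(fx(F,(x,.0022)), fx(F,(x,.0022))-s['ee_pos'][:2])"
```

```text
[ 0.40613512  0.22137285 -0.01336304] [-1.79982552e+02 -7.91400478e-03 -1.97071984e+01] [-0.87298199 -0.14147688  0.99138881] 0.019477096268764864
[0.60959846 0.00665065] [ 0.20346334 -0.2147222 ]
[ 5.56024267e-01 -1.17347657e-04] [ 0.14988914 -0.2214902 ]
[ 0.50245007 -0.00688534] [ 0.09631495 -0.22825819]
```

>>> play_rows(plan=[[[0,0,0.01],[0,0,0]],[[0,0,0.03],[0,0,0]],[[0,0,0.06],[0,0,0]],[[0,0,0.085],[0,0,0]],[[0,0,0.1],[0,0,0]]])

```text
time: 46.08
ee_pos: [0.4063, 0.2215, 0.0892]
eef_rot: [-179.9, -0.1, -19.7]
force: [-0.0, 0.2, -1.8]
width: 0.0194
```

>>> play_rows(plan=[[[0.018,-0.027,0],[0,0,5]],[[0.036,-0.054,0],[0,0,10]],[[0.054,-0.08,0],[0,0,15]],[[0.072,-0.107,0],[0,0,20]],[[0.09,-0.133,0],[0,0,25]]])

```text
time: 46.5
ee_pos: [0.4962, 0.0867, 0.0872]
eef_rot: [180.0, 0.0, 5.5]
force: [0.7, 0.7, -1.4]
width: 0.0197
```

>>> play_rows(plan=[[[0.018,-0.027,0],[0,0,1.9]],[[0.036,-0.054,0],[0,0,1.9]],[[0.054,-0.08,0],[0,0,1.9]],[[0.06,-0.0885,0],[0,0,1.9]],[[0.06,-0.0885,0],[0,0,1.9]]])

```text
time: 46.92
ee_pos: [0.5575, -0.0044, 0.0871]
eef_rot: [179.8, -0.1, 6.9]
force: [0.6, 0.0, -2.9]
width: 0.0198
```

>>> play_rows(plan=[[[0,0,-0.025],[0,0,0]],[[0,0,-0.05],[0,0,0]],[[0,0,-0.07],[0,0,0]],[[0,0,-0.08],[0,0,0]],[[0,0,-0.08],[0,0,0]]])

```text
time: 47.33
ee_pos: [0.5538, 0.0007, 0.0053]
eef_rot: [-180.0, 0.2, 7.3]
force: [0.6, 0.1, -2.3]
width: 0.0198
```

>>> play_rows(plan=[[[0,0,-0.003],[0,0,0]],[[0,0,-0.006],[0,0,0]],[[0,0,-0.006],[0,0,0]],[[0,0,-0.006],[0,0,0]]])

```text
time: 47.67
ee_pos: [0.5555, -0.0008, 0.0023]
eef_rot: [180.0, 0.0, 7.2]
force: [-2.9, -2.5, 7.4]
width: 0.0195
```

It touched down 5–6 mm early, with side forces. I'll look before releasing.

Run:
```python
from seat import *
c=snap("wrist"); save("w8",cv2.resize(c["img"][170:350,80:480],(800,360)))
s=env.sense(); print(s["ee_pos"],s["eef_rot"],s["force"],s["torque"],s["width"])
P=cloud(c); q=inv(F,P.reshape(-1,3)).reshape(480,640,2)
for r in range(200,330,6): print(r,c["img"][r,320].tolist(),(q[r,320]*1000).round(1),round(float(P[r,320,2])*1000,1), "|",c["img"][r,345].tolist(),(q[r,345]*1000).round(1),round(float(P[r,345,2])*1000,1))
```

```text
[ 0.5555169  -0.00077112  0.00229551] [1.79954261e+02 1.36383572e-02 7.18151326e+00] [-2.98101802 -3.15405612  7.6740781 ] [-0.49560189  0.46261181  0.07102118] 0.019796334461517885
200 [47, 46, 49] [-0.6 42.2] 9.4 | [80, 80, 84] [12.3 42.1] 8.7
206 [48, 50, 50] [-0.6 39. ] 8.8 | [48, 49, 50] [12.3 39. ] 8.9
212 [49, 49, 51] [-0.6 35.9] 9.3 | [46, 46, 51] [12.3 35.9] 9.3
218 [207, 208, 197] [-0.6 33.7] 13.6 | [206, 208, 198] [12.2 33.5] 12.8
224 [238, 238, 231] [-0.6 31.8] 18.8 | [239, 240, 234] [11.7 32. ] 19.4
230 [239, 239, 231] [-0.6 28.8] 18.8 | [238, 239, 232] [11.7 29.2] 20.4
236 [207, 160, 84] [-0.6 26.9] 23.2 | [205, 156, 82] [11.5 27.1] 24.0
242 [207, 159, 86] [-0.5 25.9] 30.0 | [208, 161, 82] [11.1 26. ] 30.4
248 [228, 180, 93] [-0.5 24.6] 35.1 | [233, 185, 97] [10.8 24.7] 35.4
254 [228, 178, 93] [-0.5 21.5] 34.6 | [231, 186, 96] [10.9 21.5] 34.5
260 [229, 180, 96] [-0.5 18.5] 34.2 | [232, 184, 95] [11.  18.4] 33.9
266 [230, 180, 95] [-0.5 15.4] 33.8 | [232, 185, 96] [11.1 15.5] 34.2
272 [91, 94, 94] [-0.5 13.8] 37.2 | [233, 187, 98] [11.1 12.6] 34.4
278 [92, 93, 94] [-0.5 13.3] 43.2 | [148, 116, 69] [11.1  9.9] 35.0
284 [92, 94, 95] [-0.5 12.1] 46.9 | [54, 50, 53] [10.7  9.7] 41.6
290 [92, 93, 94] [-0.5 11.3] 51.4 | [59, 57, 58] [10.2 10.2] 48.9
296 [113, 113, 113] [-0.5  9.8] 53.9 | [60, 59, 59] [ 9.8 10. ] 54.3
302 [111, 108, 111] [-0.5  6.2] 52.2 | [54, 53, 55] [9.8 7.6] 54.9
308 [134, 236, 163] [-0.5  3.7] 52.7 | [54, 53, 55] [9.9 4.8] 54.8
314 [136, 236, 165] [-0.5  0.9] 52.7 | [54, 52, 53] [9.9 2.3] 55.3
320 [133, 236, 164] [-0.5 -2.6] 51.6 | [54, 52, 54] [10.  -0.9] 54.7
326 [137, 240, 166] [-0.5 -5.6] 51.5 | [47, 49, 49] [ 9.9 -2.4] 56.8
```

View pics/w8.png

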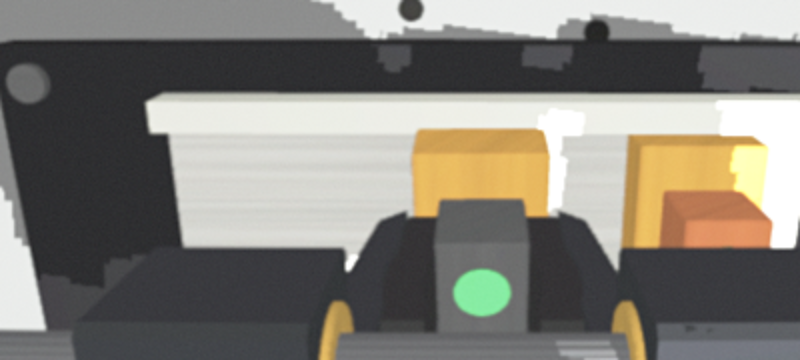

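The carrier's end rests on the fence edge: its end face is at y ≈ +26 and its underside at z ≈ 0.018. I'll lift it, move it 3 mm away from the fence and lower it again.

>>> play_rows(plan=[[[0,0,0.003],[0,0,0]],[[0,0,0.008],[0,0,0]],[[0.0004,-0.0015,0.01],[0,0,0]],[[0.0004,-0.003,0.01],[0,0,0]],[[0.0004,-0.003,0.01],[0,0,0]]])

```text
time: 48.13
ee_pos: [0.5569, -0.0033, 0.0109]
eef_rot: [-180.0, -0.0, 7.2]
force: [0.1, -0.8, -2.3]
width: 0.0199
```

>>> play_rows(plan=[[[0,0,-0.003],[0,0,0]],[[0,0,-0.006],[0,0,0]],[[0,0,-0.009],[0,0,0]],[[0,0,-0.011],[0,0,0]],[[0,0,-0.011],[0,0,0]]])

```text
time: 48.55
ee_pos: [0.5561, -0.0031, -0.0011]
eef_rot: [-180.0, 0.1, 7.2]
force: [-0.6, 0.6, -1.7]
width: 0.0197
```

>>> play_rows(plan=[[[0,0,0],[0,0,0]],[[0,0,-0.001],[0,0,0]],[[0,0,-0.001],[0,0,0]],[[0,0,-0.001],[0,0,0]]])

```text
time: 48.88
ee_pos: [0.5566, -0.0031, -0.0013]
eef_rot: [-180.0, -0.0, 7.2]
force: [0.1, -0.9, -2.0]
width: 0.0193
```

>>> play_rows(plan=[[[0,0,-0.001],[0,0,0]],[[0,0,-0.002],[0,0,0]],[[0,0,-0.002],[0,0,0]],[[0,0,-0.002],[0,0,0]]])

```text
time: 49.22
ee_pos: [0.5566, -0.0029, -0.0018]
eef_rot: [-180.0, -0.0, 7.2]
force: [-2.3, 1.6, 12.7]
width: 0.0198
```

Run:
```python
from seat import *
c=snap("wrist"); s=env.sense(); print(s["ee_pos"],s["eef_rot"],s["force"],s["torque"])
P=cloud(c); q=inv(F,P.reshape(-1,3)).reshape(480,640,2)
for r in range(218,300,4): print(r,c["img"][r,320].tolist(),(q[r,320]*1000).round(1),round(float(P[r,320,2])*1000,1))
```

```text
[ 0.55665654 -0.0028297  -0.00183012] [-1.79962258e+02 -5.43792518e-02  7.19710650e+00] [-3.44843993  0.4484439  12.55758223] [-0.0223465   0.52790905 -0.03907072]
218 [224, 224, 217] [ 0.2 33.8] 19.7
222 [237, 237, 231] [ 0.2 32. ] 20.4
226 [237, 238, 231] [ 0.2 29.5] 18.4
230 [238, 238, 230] [ 0.2 27.6] 18.4
234 [231, 227, 203] [ 0.2 26. ] 20.0
238 [207, 160, 84] [ 0.2 24.1] 20.5
242 [202, 156, 81] [ 0.2 23.7] 25.8
246 [209, 160, 85] [ 0.3 23.2] 30.6
250 [228, 181, 96] [ 0.3 21.2] 30.3
254 [226, 178, 93] [ 0.3 19.7] 31.7
258 [227, 179, 93] [ 0.3 17.2] 29.9
262 [228, 180, 95] [ 0.3 15. ] 29.1
266 [229, 182, 96] [ 0.3 13.6] 30.7
270 [113, 105, 95] [ 0.3 11.6] 30.7
274 [96, 97, 96] [ 0.3 11.2] 34.6
278 [92, 92, 94] [ 0.3 10.8] 38.5
282 [92, 93, 94] [ 0.3 10.3] 41.6
286 [93, 92, 92] [ 0.3 10.4] 46.1
290 [99, 100, 100] [0.3 9.7] 48.7
294 [110, 112, 112] [0.3 8. ] 48.8
298 [110, 110, 110] [0.3 6.4] 49.3
```

Run:
```python
from seat import *
c=snap("wrist"); H=hsv(c); P=cloud(c); q=inv(F,P.reshape(-1,3)).reshape(480,640,2); z=P[...,2]
br=(H[...,0]>12)&(H[...,0]<24)&(H[...,1]>110)
for nm,x0,w,y0,y1 in(("A",.0535,.012,.015,.021),("C",0,.012,.015,.020),("C-",-.008,.004,.013,.021),("C+",.008,.004,.013,.021)):
    m=br&(np.abs(q[...,0]-x0)<w)&(q[...,1]>y0)&(q[...,1]<y1); print(nm,m.sum(),np.round(np.percentile(z[m],[10,50,90])*1000,1))
for nm,x0 in(("A",.0535),("C",0)):
    m=br&(np.abs(q[...,0]-x0)<.013)&(z<.024)&(q[...,1]<.03); print(nm,"end",np.round(np.percentile(q[m][:,1],[5,50,95])*1000,1),"zmin",z[m].min())
m=(np.abs(q[...,0]+.05)<.02)&(np.abs(q[...,1]-.01)<.01); print("seat z",np.median(z[m]))
t=snap("side"); P=cloud(t); q=inv(F,P.reshape(-1,3)).reshape(480,640,2); z=P[...,2]; H=hsv(t); br=(H[...,0]>10)&(H[...,0]<25)&(H[...,1]>110)
for nm,x0 in(("A",.0535),("C",0)):
    m=br&(np.abs(q[...,0]-x0)<.018)&(np.abs(q[...,1])<.035); print("side",nm,m.sum(),np.round(np.percentile(z[m],[2,50,95])*1000,1), np.round(np.percentile(q[m][:,1],[2,98])*1000,1))
```

```text
A 536 [24.5 25.2 26. ]
C 1105 [ 29.5 121.1 122.7]
C- 468 [ 29.3  30.7 122.6]
C+ 459 [ 29.3  30.8 122.4]
A end [18.6 24.2 24.5] zmin 0.01589279370261865
C end [23.5 24.1 24.6] zmin 0.017084678223912818
seat z 0.01051659564598636
side A 247 [13.  26.7 46.6] [-12.7  26. ]
side C 154 [15.9 27.  33.9] [-13.1  26.5]
```

Carrier C's base top at the fence end is 5 mm higher than A's. It is tilted in the grip, with its outer end on the seat. I'll loosen the grip so it settles flat, then open.

>>> play_rows(plan=[[[0,0,0],[0,0,0]],[[0,0,0],[0,0,0]],[[0,0,0],[0,0,0]],[[0,0,0.0005],[0,0,0]],[[0,0,0.001],[0,0,0]]], squeeze=3)

```text
time: 49.78
ee_pos: [0.5566, -0.0038, -0.0027]
eef_rot: [180.0, -0.0, 7.2]
force: [-0.7, 0.2, -2.6]
width: 0.02
```

```bash
cat > tilt.py <<'E'
from seat import *
s=env.sense(); print(s["time"],s["ee_pos"],s["eef_rot"],s["force"],s["width"])
c=snap("wrist"); H=hsv(c); P=cloud(c); q=inv(F,P.reshape(-1,3)).reshape(480,640,2); z=P[...,2]
br=(H[...,0]>12)&(H[...,0]<24)&(H[...,1]>110)&(z<.05)
for nm,x0 in(("A",.0535),("C",0),("B",-.054)):
    for y0,y1 in((.014,.018),(.018,.022)):
        m=br&(np.abs(q[...,0]-x0)<.013)&(q[...,1]>y0)&(q[...,1]<y1)
        if m.sum()>20: print(nm,y0,m.sum(),"top z",np.round(np.median(z[m])*1000,1))
    m=br&(np.abs(q[...,0]-x0)<.02)&(z<.023)&(q[...,1]<.03)
    if m.sum()>20: print(nm,"end y",np.round(np.percentile(q[m][:,1],[50,95])*1000,1))
E
python3 tilt.py
```

```text
49.7833 [ 0.5566119  -0.00376257 -0.00269204] [ 1.79967060e+02 -7.19406724e-03  7.17710798e+00] [-0.74879323  0.20034454 -2.60749072] 0.019968352918273844
A 0.014 398 top z 25.3
A 0.018 377 top z 25.3
A end y [20.4 24.4]
C 0.014 448 top z 28.4
C 0.018 477 top z 28.6
C end y [22.8 23.2]
```

>>> play_rows(plan=[[[0.0,0.0005,-0.001],[0,0,0]],[[0,0.001,-0.002],[0,0,0]],[[0,0.001,-0.003],[0,0,0]],[[0,0.001,-0.003],[0,0,0]],[[0,0.001,-0.003],[0,0,0]]])

```text
time: 50.25
ee_pos: [0.5564, -0.0023, -0.0054]
eef_rot: [-180.0, 0.0, 7.2]
force: [-0.4, 0.9, 0.5]
width: 0.0201
```

```bash
python3 tilt.py
```

```text
50.25 [ 0.55641518 -0.00225559 -0.00542969] [-1.79991517e+02  4.13840150e-03  7.18360613e+00] [-0.38540102  0.88841964  0.51041724] 0.0201112033046708
A 0.014 400 top z 25.3
A 0.018 415 top z 25.3
A end y [22.9 24.4]
C 0.014 448 top z 25.3
C 0.018 461 top z 25.3
C end y [23.1 23.4]
```

>>> play_rows(plan=[[[0,0.0006,0],[0,0,0]],[[0,0.0012,0],[0,0,0]],[[0,0.0012,0],[0,0,0]],[[0,0.0012,0],[0,0,0]]])

```text
time: 50.63
ee_pos: [0.5567, -0.0013, -0.0054]
eef_rot: [180.0, -0.0, 7.2]
force: [-0.1, -0.7, 0.6]
width: 0.02
```

>>> play_rows(plan=[[[0,0,0],[0,0,0]],[[0,0,0],[0,0,0]],[[0,0,0],[0,0,0]],[[0,0,0],[0,0,0]],[[0,0,0.005],[0,0,0]]], fingers=156)

```text
time: 51.05
ee_pos: [0.556, -0.0007, -0.0009]
eef_rot: [-180.0, 0.1, 7.2]
force: [0.3, -0.5, 0.3]
width: 0.0339
```

>>> play_rows(plan=[[[0,0,0.03],[0,0,0]],[[0,0,0.06],[0,0,0]],[[0,0,0.09],[0,0,0]],[[0,0,0.12],[0,0,0]],[[0,0,0.14],[0,0,0]]])

```text
time: 51.47
ee_pos: [0.5574, -0.0009, 0.1427]
eef_rot: [-180.0, -0.2, 7.2]
force: [0.9, 0.3, -1.0]
width: 0.0344
```

```bash
python3 tilt.py; python3 -c "
from seat import *
seat('wrist')"
```

```text
51.4667 [ 0.55743687 -0.00093928  0.1427233 ] [-179.99529605   -0.19415147    7.18588033] [ 0.94577475  0.26118082 -0.95411986] 0.03438304956888483
A end y [-27.1  24.3]
C 0.014 123 top z 25.3
C 0.018 141 top z 25.2
C end y [-27.1  24.2]
wrist base 1044 min [-15.4 -21.3] max [16.1 24.3] [[0.5, 1.5], [45.5, 31.5], 89.6]
wrist base 1012 min [ 37.6 -21.4] max [70.  24.5] [[53.8, 1.6], [45.9, 32.4], 89.9]
wrist block 664 min [ -8.9 -10.7] max [10.  13.3] [[0.5, 1.3], [23.9, 18.9], 89.9]
wrist block 705 min [ 43.6 -10.8] max [64.  13.6] [[53.8, 1.4], [24.4, 20.4], 89.9]
```

>>> play_rows(plan=[[[-0.011,0.034,0],[0,0,3]],[[-0.022,0.068,0],[0,0,6]],[[-0.032,0.102,0],[0,0,9]],[[-0.042,0.136,0],[0,0,12]],[[-0.052,0.17,0],[0,0,15]]], fingers=80, squeeze=35)

```text
time: 51.98
ee_pos: [0.5031, 0.1704, 0.1389]
eef_rot: [-180.0, 0.1, 22.3]
force: [0.8, 0.6, -0.6]
width: 0.0604
```

>>> play_rows(plan=[[[-0.011,0.034,0],[0,0,3]],[[-0.022,0.068,0],[0,0,6]],[[-0.032,0.102,0],[0,0,9]],[[-0.042,0.136,0],[0,0,12]],[[-0.052,0.168,0],[0,0,12.3]]])

```text
time: 52.4
ee_pos: [0.451, 0.3387, 0.1388]
eef_rot: [-180.0, 0.1, 34.7]
force: [0.5, 0.3, 1.0]
width: 0.0602
```

>>> play_rows(plan=[[[0,0,0],[0,0,0]],[[0,0,0],[0,0,0]],[[0,0,0],[0,0,0]],[[0,0,0],[0,0,0]]])

```text
time: 52.73
ee_pos: [0.4531, 0.3349, 0.1392]
eef_rot: [179.9, 0.1, 34.3]
force: [-0.1, 0.6, -0.0]
width: 0.0605
```

```bash
python3 wc.py
```

```text
52.7333 [0.4530824  0.33486003 0.13924909] [1.79932714e+02 6.60533969e-02 3.43397609e+01] 0.06054000369171589 [-44.19044191  40.03499854   5.06155679 104.67112378  -5.49102928
  35.60154436  -1.4976797 ]
(659, 'med', [0.4523, 0.338, 0.0342], 'top', [(452.6), (338.0), (20.0), (23.7), (34.4)], 'all', [(452.6), (337.6), (31.9), (46.4), (33.8)])
brass [(0.6649, 0.2233, 449, 18, 34.5), (0.674, 0.3125, 86, 31, -42.0), (0.3934, 0.1202, 86, 31, -69.2), (0.4522, 0.3385, 47, 32, -56.3)]
```

>>> play_rows(plan=[[[-0.0005,0.002,-0.035],[0,0,0]],[[-0.0005,0.002,-0.07],[0,0,0]],[[-0.0005,0.002,-0.105],[0,0,0]],[[-0.0005,0.002,-0.13],[0,0,0]],[[-0.0005,0.002,-0.145],[0,0,0]]])

```text
time: 53.2
ee_pos: [0.4514, 0.3364, -0.0082]
eef_rot: [180.0, 0.2, 34.4]
force: [-0.3, 0.2, -0.6]
width: 0.0605
```

>>> play_rows(plan=[[[0,0,-0.004],[0,0,0]],[[0,0,-0.007],[0,0,0]],[[0,0,-0.007],[0,0,0]],[[0,0,-0.007],[0,0,0]],[[0,0,-0.007],[0,0,0]]])

```text
time: 53.62
ee_pos: [0.4529, 0.3395, -0.0111]
eef_rot: [-180.0, -0.1, 34.5]
force: [-0.2, -0.6, 0.1]
width: 0.0606
```

>>> play_rows(plan=[[[-0.0002,-0.0013,-0.0012],[0,0,-0.3]],[[-0.0002,-0.0013,-0.0012],[0,0,-0.3]],[[-0.0002,-0.0013,-0.0012],[0,0,-0.3]],[[-0.0002,-0.0013,-0.0012],[0,0,-0.3]],[[-0.0002,-0.0013,-0.0012],[0,0,-0.3]]], fingers=255)

```text
time: 54.03
ee_pos: [0.4519, 0.3379, -0.0135]
eef_rot: [-180.0, -0.0, 34.2]
force: [0.1, -0.1, 0.6]
width: 0.0291
```

>>> play_rows(plan=[[[0,0,0],[0,0,0]],[[0,0,0],[0,0,0]],[[0,0,0],[0,0,0]],[[0,0,0],[0,0,0]],[[0,0,0],[0,0,0]]])

```text
time: 54.45
ee_pos: [0.4522, 0.338, -0.0135]
eef_rot: [-180.0, -0.1, 34.2]
force: [1.1, 1.2, -0.3]
width: 0.0198
```

```bash
python3 -c "
from h import *
s=env.sense(); print(s['ee_pos'],s['eef_rot'],s['force'],s['width'])
F=(.5563,-.0023,7.2)
for y in (.0015,-.001): print(fx(F,(-.054,y)), fx(F,(-.054,y))-s['ee_pos'][:2])"
```

```text
[ 0.45216649  0.33804914 -0.01352166] [-1.79980356e+02 -5.30681186e-02  3.41918220e+01] [ 1.09673833  1.19014987 -0.30049092] 0.019814678042697632
[ 0.50253781 -0.00757982] [ 0.05037132 -0.34562896]
[ 0.50285114 -0.01006011] [ 0.05068465 -0.34810924]
```

>>> play_rows(plan=[[[0,0,0.01],[0,0,0]],[[0,0,0.03],[0,0,0]],[[0,0,0.06],[0,0,0]],[[0,0,0.085],[0,0,0]],[[0,0,0.1],[0,0,0]]])

```text
time: 54.87
ee_pos: [0.4521, 0.3378, 0.0891]
eef_rot: [-180.0, -0.1, 34.2]
force: [0.3, -1.0, -2.3]
width: 0.0197
```

>>> play_rows(plan=[[[0.005,-0.035,0],[0,0,-3]],[[0.01,-0.07,0],[0,0,-6]],[[0.015,-0.105,0],[0,0,-9]],[[0.02,-0.14,0],[0,0,-12]],[[0.025,-0.175,0],[0,0,-15]]])

```text
time: 55.28
ee_pos: [0.476, 0.161, 0.0868]
eef_rot: [-180.0, 0.1, 19.1]
force: [0.7, -0.0, -2.4]
width: 0.0193
```

>>> play_rows(plan=[[[0.005,-0.035,0],[0,0,-3]],[[0.01,-0.07,0],[0,0,-6]],[[0.015,-0.105,0],[0,0,-9]],[[0.02,-0.14,0],[0,0,-12]],[[0.0257,-0.173,0],[0,0,-12]]])

```text
time: 55.7
ee_pos: [0.5014, -0.0124, 0.0867]
eef_rot: [-180.0, 0.1, 7.0]
force: [1.4, 0.0, -3.1]
width: 0.0196
```

>>> play_rows(plan=[[[0,0,-0.005],[0,0,0]],[[0,0,-0.02],[0,0,0]],[[0,0,-0.04],[0,0,0]],[[0,0,-0.055],[0,0,0]],[[0,0,-0.055],[0,0,0]]])

```text
time: 56.12
ee_pos: [0.5002, -0.01, 0.0295]
eef_rot: [-179.9, 0.3, 7.2]
force: [-0.4, -0.0, -2.3]
width: 0.0201
```

>>> play_rows(plan=[[[0,0,0],[0,0,0]],[[0,0,0],[0,0,0]],[[0,0,0],[0,0,0]]])

```text
time: 56.37
ee_pos: [0.5031, -0.0101, 0.0324]
eef_rot: [-180.0, -0.1, 7.2]
force: [-0.6, -0.1, -2.0]
width: 0.0195
```

Run:
```python
from seat import *
s=env.sense(); print(s["time"],s["ee_pos"],s["eef_rot"],s["force"],s["width"],"tcp in F",inv(F,[s["ee_pos"]]))
c=snap("wrist"); H=hsv(c); P=cloud(c); q=inv(F,P.reshape(-1,3)).reshape(480,640,2); z=P[...,2]
br=(H[...,0]>12)&(H[...,0]<24)&(H[...,1]>110)&(z<.09)&(z>.035)&(np.abs(q[...,0]+.054)<.012)
for lo in np.arange(.036,.075,.004):
    m=br&(z>=lo)&(z<lo+.004)
    if m.sum()>20: print(round(lo,3),m.sum(),np.round(np.percentile(q[m][:,1],[5,50,95])*1000,1))
```

```text
56.3667 [ 0.50307746 -0.01010965  0.03241506] [-1.79995427e+02 -8.97629112e-02  7.20241386e+00] [-0.5779669  -0.07909012 -1.95338237] 0.01953084390709059 tcp in F [[-0.05378167 -0.00107751]]
0.048 111 [21.1 21.3 21.5]
0.052 112 [21.1 21.3 21.6]
0.056 143 [11.7 21.3 21.6]
0.06 1248 [10.  15.7 21. ]
```

>>> play_rows(plan=[[[0,0.0005,-0.01],[0,0,0]],[[0,0.001,-0.02],[0,0,0]],[[-0.0002,0.0015,-0.028],[0,0,0]],[[-0.0003,0.002,-0.032],[0,0,0]],[[-0.0003,0.0022,-0.033],[0,0,0]]])

```text
time: 56.83
ee_pos: [0.5013, -0.0079, -0.0029]
eef_rot: [-180.0, 0.1, 7.2]
force: [-0.5, 0.0, -2.7]
width: 0.0197
```

>>> play_rows(plan=[[[0,0,0],[0,0,0]],[[0,0,-0.001],[0,0,0]],[[0,0,-0.002],[0,0,0]],[[0,0,-0.002],[0,0,0]]])

```text
time: 57.17
ee_pos: [0.5024, -0.0081, -0.0034]
eef_rot: [-180.0, -0.0, 7.2]
force: [0.3, 1.0, -3.0]
width: 0.0196
```

```bash
sed -i 's/-.054)):$/-.054)):/' tilt.py; python3 tilt.py
```

```text
57.1667 [ 0.50243938 -0.00806355 -0.00344334] [-1.79988313e+02 -3.44748063e-02  7.19024061e+00] [ 0.27456753  1.00272559 -3.00272747] 0.01959038682548772
A 0.014 82 top z 25.4
A end y [11.5 24.4]
C 0.014 368 top z 25.2
C 0.018 368 top z 25.3
C end y [23.5 24.3]
B 0.014 446 top z 25.4
B 0.018 448 top z 25.4
B end y [23.4 23.7]
```

>>> play_rows(plan=[[[0,0.0006,0],[0,0,0]],[[0,0.0006,-0.0005],[0,0,0]],[[0,0.0006,-0.0007],[0,0,0]],[[0,0.0006,-0.0007],[0,0,0]]])

```text
time: 57.55
ee_pos: [0.5024, -0.0073, -0.0036]
eef_rot: [-180.0, -0.0, 7.2]
force: [-1.8, 0.1, 4.4]
width: 0.0198
```

>>> play_rows(plan=[[[0,0,0],[0,0,0]],[[0,0,0],[0,0,0]],[[0,0,0],[0,0,0]],[[0,0,0],[0,0,0]],[[0,0,0.005],[0,0,0]]], fingers=156)

```text
time: 57.97
ee_pos: [0.5018, -0.0074, 0.0002]
eef_rot: [-180.0, 0.1, 7.2]
force: [0.7, -0.1, -0.5]
width: 0.0341
```

>>> play_rows(plan=[[[0,0,0.03],[0,0,0]],[[0,0,0.06],[0,0,0]],[[0,0,0.09],[0,0,0]],[[0,0,0.12],[0,0,0]],[[0,0,0.16],[0,0,0]]])

```text
time: 58.38
ee_pos: [0.5007, -0.0074, 0.1614]
eef_rot: [-180.0, 0.2, 7.2]
force: [0.2, 0.2, 0.0]
width: 0.0341
```

```bash
python3 -c "
from seat import *
print(env.sense()['ee_pos'],env.sense()['q'],env.sense()['eef_rot'])
seat('wrist');seat('top')
c=snap('top');H=hsv(c);print('lever',rects(c,((H[...,0]<6)|(H[...,0]>174))&(H[...,1]>120)&(H[...,2]>60),0.0235))"
```

```text
[ 0.50070185 -0.00738334  0.16136152] [ -8.2844822   34.373477     6.15821937 113.89357736  -6.56781008
  32.23264527   9.57597572] [-1.79962597e+02  1.72865890e-01  7.19821494e+00]
wrist base 982 min [-70.1 -22. ] max [-38.1  24.4] [[-54.3, 1.2], [31.9, 46.5], 0.7]
wrist base 951 min [-15.7 -21.8] max [16.5 24.4] [[0.4, 1.3], [32.2, 46.2], 0.1]
wrist base 974 min [ 37.5 -21.7] max [70.4 24.5] [[53.9, 1.4], [46.5, 32.7], 89.3]
wrist block 593 min [-63.8 -10.1] max [-44.7  13.4] [[-54.3, 1.6], [19.0, 23.5], 0.1]
wrist block 619 min [ -9.7 -10. ] max [10.6 13.5] [[0.5, 1.8], [23.5, 20.1], 89.7]
wrist block 658 min [ 43.5 -10.1] max [64.2 13.6] [[53.9, 1.8], [20.7, 23.6], 0.3]
lever [(0.6513, -0.1463, 152, 14, 86.6), (0.6606, -0.235, 14, 11, -3.0)]
```

All three carriers are on the seat at x = −54, 0 and +54 mm, square to within 1°, with their ends about 1.6 mm from the fence. Now the lever.

>>> play_rows(plan=[[[0.02,-0.029,0],[0,0,-2]],[[0.04,-0.058,0],[0,0,-4]],[[0.06,-0.087,0],[0,0,-6]],[[0.08,-0.116,0],[0,0,-8]],[[0.1,-0.145,0],[0,0,-10.5]]], fingers=80, squeeze=15)

```text
time: 58.95
ee_pos: [0.6018, -0.1536, 0.1591]
eef_rot: [-179.9, 0.2, -3.4]
force: [0.9, 1.0, 0.2]
width: 0.0605
```

>>> play_rows(plan=[[[0.02,-0.029,0],[0,0,0]],[[0.035,-0.058,0],[0,0,0]],[[0.0465,-0.075,0],[0,0,0]],[[0.0465,-0.075,0],[0,0,0]],[[0.0465,-0.075,0],[0,0,0]]])

```text
time: 59.37
ee_pos: [0.6476, -0.2283, 0.1585]
eef_rot: [-180.0, 0.2, -3.4]
force: [-0.5, 0.5, -0.1]
width: 0.0604
```

>>> play_rows(plan=[[[0,0,-0.02],[0,0,0]],[[0,0,-0.04],[0,0,0]],[[0,0,-0.06],[0,0,0]],[[0,0,-0.06],[0,0,0]],[[0,0,-0.06],[0,0,0]]])

```text
time: 59.78
ee_pos: [0.6472, -0.2252, 0.0993]
eef_rot: [-179.9, 0.2, -3.2]
force: [0.4, 0.4, -0.3]
width: 0.0607
```

Run:
```python
from h import *
c=snap("wrist"); s=env.sense(); print(s["time"],s["ee_pos"],s["eef_rot"],s["q"],s["width"])
H=hsv(c); P=cloud(c); m=((H[...,0]<8)|(H[...,0]>172))&(H[...,1]>120)&(H[...,2]>60)
b=m&(P[...,2]>.068)&(P[...,2]<.085); w=P[b]; print(b.sum()); print(w.mean(0),w.min(0),w.max(0)) if len(w) else 0
```

```text
59.8333 [ 0.64844617 -0.22609841  0.1007462 ] [-1.79930365e+02  4.75856463e-02 -3.24213418e+00] [11.80627887 51.38439035  7.24670306 83.33124746 -7.97526288 45.84941342
 18.68132737] 0.06058568899237332
358
[ 0.64887028 -0.22615597  0.07411513] [ 0.64256421 -0.23354458  0.06826583] [ 0.65533557 -0.22039216  0.07688341]
```

>>> play_rows(plan=[[[0,0,-0.025],[0,0,0]],[[0,0,-0.05],[0,0,0]],[[0,0,-0.075],[0,0,0]],[[0,0,-0.091],[0,0,0]],[[0,0,-0.091],[0,0,0]]])

```text
time: 60.25
ee_pos: [0.6469, -0.226, 0.0075]
eef_rot: [-179.9, 0.2, -3.3]
force: [-0.5, 0.1, 0.7]
width: 0.0601
```

>>> play_rows(plan=[[[0,0,0],[0,0,0]],[[0,0,0],[0,0,0]],[[0,0,0],[0,0,0]],[[0,0,0],[0,0,0]],[[0,0,0],[0,0,0]]], fingers=255)

```text
time: 60.67
ee_pos: [0.6495, -0.2277, 0.011]
eef_rot: [180.0, -0.1, -3.3]
force: [-1.0, 0.0, 0.4]
width: 0.029
```

>>> play_rows(plan=[[[0,0,0],[0,0,0]],[[0,0,0],[0,0,0]],[[0,0,0],[0,0,0]],[[0,0,0],[0,0,0]],[[0,0,0],[0,0,0]]])

```text
time: 61.08
ee_pos: [0.6488, -0.2275, 0.01]
eef_rot: [-180.0, -0.0, -3.3]
force: [-1.7, 0.8, 2.0]
width: 0.0135
```

Run:
```python
from h import *
s=env.sense(); p=s["ee_pos"]; print(p,s["eef_rot"],s["force"],s["width"])
h=fx((.5563,-.0023,7.2),(.1,-.033)); d=p[:2]-h; r=np.hypot(*d); a=np.degrees(np.arctan2(d[1],d[0])); print(h,r,a+180-7.2)
tot=a+180-7.2
for i in range(0,6):
    print("call",i+1)
    b=np.radians(a-16*i)
    for k in range(1,6):
        e=np.radians(a-16*i-3.2*k); print(round(16*i+3.2*k,1),np.round(r*np.array([np.cos(e)-np.cos(b),np.sin(e)-np.sin(b)]),4))
```

```text
[ 0.64878194 -0.22748138  0.00999383] [-1.79986596e+02 -1.46297403e-02 -3.30743284e+00] [-1.71167855  0.82526858  2.00756676] 0.013477923085928545
[ 0.65964747 -0.02250646] 0.20526270507524988 79.76564446247245
call 1
3.2 [-0.0114  0.0009]
6.4 [-0.0228  0.0025]
9.6 [-0.034   0.0047]
12.8 [-0.0451  0.0075]
16.0 [-0.0561  0.0109]
call 2
19.2 [-0.0107  0.004 ]
22.4 [-0.0212  0.0087]
25.6 [-0.0314  0.0139]
28.8 [-0.0413  0.0197]
32.0 [-0.0509  0.026 ]
call 3
35.2 [-0.0092  0.0068]
38.4 [-0.018   0.0142]
41.6 [-0.0264  0.022 ]
44.8 [-0.0343  0.0303]
48.0 [-0.0418  0.039 ]
call 4
51.2 [-0.007   0.0091]
54.4 [-0.0134  0.0186]
57.6 [-0.0193  0.0284]
60.8 [-0.0246  0.0386]
64.0 [-0.0294  0.049 ]
call 5
67.2 [-0.0042  0.0107]
70.4 [-0.0077  0.0216]
73.6 [-0.0107  0.0326]
76.8 [-0.013   0.0439]
80.0 [-0.0148  0.0552]
call 6
83.2 [-0.0011  0.0114]
86.4 [-0.0015  0.0229]
89.6 [-0.0013  0.0343]
92.8 [-0.0005  0.0458]
96.0 [0.001  0.0571]
```

Full grip on the pin now: it reads 13.5 mm at a radius of 205 mm. Swinging the lever shut.

>>> play_rows(plan=[[[-0.0114,0.0009,0],[0,0,-3.2]],[[-0.0228,0.0025,0],[0,0,-6.4]],[[-0.034,0.0047,0],[0,0,-9.6]],[[-0.0451,0.0075,0],[0,0,-12.8]],[[-0.0561,0.0109,0],[0,0,-16]]])

```text
time: 61.5
ee_pos: [0.5933, -0.2164, 0.01]
eef_rot: [-180.0, -0.1, -19.5]
force: [1.4, 0.4, 1.4]
width: 0.0135
```

>>> play_rows(plan=[[[-0.0107,0.004,0],[0,0,-3.2]],[[-0.0212,0.0087,0],[0,0,-6.4]],[[-0.0314,0.0139,0],[0,0,-9.6]],[[-0.0413,0.0197,0],[0,0,-12.8]],[[-0.0509,0.026,0],[0,0,-16]]])

```text
time: 61.92
ee_pos: [0.5426, -0.1904, 0.01]
eef_rot: [-179.9, -0.1, -35.4]
force: [2.3, 1.8, 0.2]
width: 0.0133
```

>>> play_rows(plan=[[[-0.0092,0.0068,0],[0,0,-3.2]],[[-0.018,0.0142,0],[0,0,-6.4]],[[-0.0264,0.022,0],[0,0,-9.6]],[[-0.0343,0.0303,0],[0,0,-12.8]],[[-0.0418,0.039,0],[0,0,-16]]])

```text
time: 62.33
ee_pos: [0.501, -0.1516, 0.0099]
eef_rot: [-179.9, -0.1, -51.5]
force: [1.5, 0.6, -0.2]
width: 0.0134
```

>>> play_rows(plan=[[[-0.007,0.0091,0],[0,0,-3.2]],[[-0.0134,0.0186,0],[0,0,-6.4]],[[-0.0193,0.0284,0],[0,0,-9.6]],[[-0.0246,0.0386,0],[0,0,-12.8]],[[-0.0294,0.049,0],[0,0,-16]]])

```text
time: 62.75
ee_pos: [0.4717, -0.1027, 0.0099]
eef_rot: [-179.9, -0.1, -67.5]
force: [2.4, -0.2, -0.2]
width: 0.0132
```

```bash
python3 -c "
from h import *
s=env.sense(); p=s['ee_pos']; print(p,s['eef_rot'],s['force'],s['width'],s['q'])
d=p[:2]-[.65965,-.0225]; print(np.hypot(*d),np.degrees(np.arctan2(d[1],d[0]))+180-7.2)"
```

```text
[ 0.47174004 -0.10268454  0.00990774] [-1.79875970e+02 -1.33172912e-01 -6.74661636e+01] [ 2.37709267 -0.19598329 -0.17179163] 0.013205179482872547 [  1.50364139  50.39149881   8.71718435 122.24984831 -41.73319288
  10.01981613 -19.10348756]
0.2043029922764668 15.908810755099484
```

>>> play_rows(plan=[[[-0.0042,0.0107,0],[0,0,-3.2]],[[-0.0077,0.0216,0],[0,0,-6.4]],[[-0.0107,0.0326,0],[0,0,-9.6]],[[-0.013,0.0439,0],[0,0,-12.8]]])

```text
time: 63.08
ee_pos: [0.4587, -0.0589, 0.0099]
eef_rot: [-179.9, -0.1, -80.3]
force: [0.7, -0.1, 1.3]
width: 0.0135
```

```bash
cat > lev.py <<'E'
from h import *
s=env.sense(); p=s['ee_pos']; print(s['time'],p,s['eef_rot'],s['force'],s['width'],s['q'])
d=p[:2]-[.65965,-.0225]; print(np.hypot(*d),np.degrees(np.arctan2(d[1],d[0]))+180-7.2)
E
python3 lev.py
```

```text
63.0833 [ 0.45866836 -0.05891359  0.00990384] [-1.79864241e+02 -1.08629514e-01 -8.02892360e+01] [ 0.71963478 -0.11705537  1.32456557] 0.013517645153630796 [ -2.89553926  49.97351868   7.32488544 125.5825546  -50.82242657
   7.13255217 -27.86940685]
0.2042536866247543 3.0693761792296526
```

>>> play_rows(plan=[[[-0.0006,0.003,0],[0,0,-0.8]],[[-0.001,0.006,0],[0,0,-1.6]],[[-0.0014,0.009,0],[0,0,-2.2]],[[-0.0014,0.009,0],[0,0,-2.2]]])

```text
time: 63.42
ee_pos: [0.4571, -0.0496, 0.0099]
eef_rot: [-179.9, -0.0, -82.3]
force: [2.8, 1.5, 2.2]
width: 0.0133
```

>>> play_rows(plan=[[[-0.0001,0.001,0],[0,0,0]],[[-0.0002,0.002,0],[0,0,0]],[[-0.0002,0.002,0],[0,0,0]],[[-0.0002,0.002,0],[0,0,0]]])

```text
time: 63.75
ee_pos: [0.4569, -0.0481, 0.0099]
eef_rot: [-179.9, -0.1, -82.3]
force: [4.5, -0.7, 2.0]
width: 0.0133
```

```bash
python3 lev.py
```

```text
63.75 [ 0.45694487 -0.04814479  0.0098574 ] [-1.79888722e+02 -6.17947030e-02 -8.23265483e+01] [ 4.46285039 -0.73168491  2.0447738 ] 0.01331532282418508 [ -3.99830161  49.91659723   6.97226661 126.02428695 -51.96066723
   6.71457998 -30.06425145]
0.20432088835725956 0.01034183510539588
```

Keep pressing gently until the stop shows in the force.

>>> play_rows(plan=[[[0,0.001,0],[0,0,0]],[[0,0.0015,0],[0,0,0]],[[0,0.0015,0],[0,0,0]]])

```text
time: 64.0
ee_pos: [0.4569, -0.0477, 0.0099]
eef_rot: [-179.9, -0.2, -82.4]
force: [4.6, -4.1, 3.2]
width: 0.0134
```

>>> play_rows(plan=[[[0,0.001,0],[0,0,0]],[[0,0.0015,0],[0,0,0]],[[0,0.0015,0],[0,0,0]]])

```text
time: 64.25
ee_pos: [0.4569, -0.0478, 0.0099]
eef_rot: [-179.9, -0.3, -82.5]
force: [4.5, -5.2, 2.4]
width: 0.0132
```

```bash
python3 lev.py
```

```text
64.25 [ 0.4569141  -0.0477718   0.00986207] [-179.88055544   -0.31236364  -82.47001628] [ 4.53300002 -5.19265301  2.41242317] 0.013248095201714253 [ -4.32140714  49.9258195    7.10625731 126.1091928  -52.05167579
   6.52185895 -30.34619024]
0.20430493943630748 -0.09451468472123015
```

>>> play_rows(plan=[[[0,0,0],[0,0,0]],[[0,0,0],[0,0,0]],[[0,0,0],[0,0,0]],[[0,0,0],[0,0,0]],[[0,-0.002,0],[0,0,0]]], fingers=110)

```text
time: 64.67
ee_pos: [0.4549, -0.0456, 0.0095]
eef_rot: [179.9, 0.1, -82.2]
force: [-0.7, -0.2, 0.5]
width: 0.0447
```

>>> play_rows(plan=[[[0,0,0.01],[0,0,0]],[[0,0,0.04],[0,0,0]],[[0,0,0.08],[0,0,0]],[[0,0,0.12],[0,0,0]],[[0,0,0.16],[0,0,0]]])

```text
time: 65.08
ee_pos: [0.4544, -0.0464, 0.1712]
eef_rot: [179.9, 0.0, -82.3]
force: [1.6, 1.3, -0.4]
width: 0.0499
```

>>> play_rows(plan=[[[0,-0.035,0],[0,0,0]],[[0,-0.07,0],[0,0,0]],[[0,-0.105,0],[0,0,0]],[[0,-0.14,0],[0,0,0]],[[0,-0.17,0],[0,0,0]]])

```text
time: 65.5
ee_pos: [0.4552, -0.2185, 0.1698]
eef_rot: [180.0, -0.0, -82.3]
force: [0.8, 0.4, -0.5]
width: 0.0501
```

>>> play_rows(plan=[[[0,0,0],[0,0,0]],[[0,0,0],[0,0,0]],[[0,0,0],[0,0,0]],[[0,0,0],[0,0,0]]])

```text
time: 65.83
ee_pos: [0.4557, -0.2146, 0.1693]
eef_rot: [180.0, 0.1, -82.2]
force: [0.1, -0.1, 0.1]
width: 0.0503
```

Run:
```python
from seat import *
print(env.sense()["time"],env.sense()["ee_pos"])
seat("top")
c=snap("top");H=hsv(c);P=cloud(c);m=((H[...,0]<6)|(H[...,0]>174))&(H[...,1]>120)&(H[...,2]>60); m[:150]=0; m[320:]=0
print('lever',rects(c,m,.0235)); q=inv(F,P.reshape(-1,3)).reshape(480,640,2); b=m&(P[...,2]<.03); print("bar y range by x",[(x,np.round(np.median(q[b&(np.abs(q[...,0]-x)<.01)][:,1])*1000,1)) for x in(-.08,-.04,0,.04,.07)])
h,S,v=H[...,0],H[...,1],H[...,2]; print("blue",rects(c,(h>105)&(h<125)&(S>150)&(v>100),.01,100)); print("orange",rects(c,(h>4)&(h<18)&(S>150)&(v>150),.046))
a=snap("side"); save("end",np.vstack([cv2.resize(c["img"][120:400,120:560],(786,500))]))
```

```text
65.8333 [ 0.45570997 -0.21463932  0.16930574]
top base 381 min [-46.3 -39. ] max [ 84.7 -24.7] [[19.2, -31.9], [14.1, 131.0], 89.8]
top base 182 min [ 36.  -20.2] max [69.7 24.3] [[52.8, 2.0], [44.5, 33.7], 89.9]
top base 183 min [-16.1 -20.4] max [16.6 24.3] [[0.2, 2.0], [44.7, 32.6], 89.8]
top base 37 min [-51.7 -20.3] max [-36.1   3.9] [[-44.5, -8.6], [14.8, 23.9], 4.7]
top block 113 min [42.8 -9.2] max [63.8 14.4] [[53.2, 2.5], [23.5, 20.7], 88.4]
top block 107 min [-10.1  -9.3] max [10.1 14.5] [[0.0, 2.6], [23.8, 20.1], 89.6]
lever [(0.581, -0.0327, 132, 14, 7.1)]
bar y range by x [(-0.08, np.float64(nan)), (-0.04, np.float64(-32.6)), (0, np.float64(-33.6)), (0.04, np.float64(-33.3)), (0.07, np.float64(-33.2))]
blue [(0.2587, -0.4077, 80, 70, -20.7), (0.4066, -0.4556, 80, 71, -11.9), (0.4288, -0.3278, 76, 69, -7.7)]
orange [(0.4312, -0.3292, 38, 21, -9.1)]
  return _methods._mean(a, axis=axis, dtype=dtype,
  ret = ret.dtype.type(ret / rcount)
```

View pics/end.png

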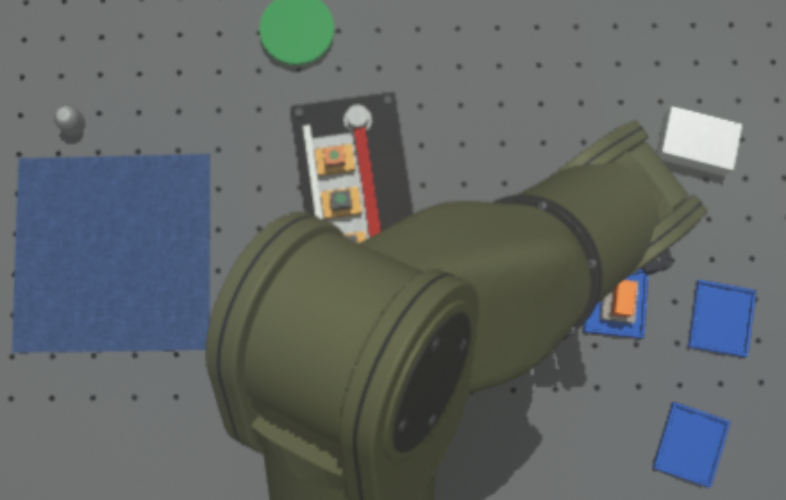

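The lever is shut at 7.1° against the seat's 7.2°. The stone is in its tray, and the dish, lens and box look unmoved. The arm hides the third carrier, so I'll check it with the other cameras.

```bash
python3 -c "
from seat import *
seat('wrist'); seat('side')"
```

```text
wrist base 1081 min [ 37.2 -23. ] max [62.3 24.5] [[49.7, 0.7], [24.8, 47.6], 0.5]
wrist base 2540 min [-84.8 -40. ] max [ 61.2 -25.9] [[-11.8, -32.9], [146.0, 14.1], 0.0]
wrist base 1164 min [-15.9 -23.2] max [16.9 24.3] [[0.6, 0.4], [47.3, 32.8], 89.1]
wrist base 1071 min [-69.9 -23.7] max [-38.2  24.1] [[-54.0, 0.2], [47.8, 31.7], 89.8]
wrist block 555 min [ 43.  -11.8] max [55.1 13.3] [[48.7, 0.8], [11.7, 25.1], 2.8]
wrist block 860 min [ -9.9 -12.3] max [10.9 13.6] [[0.5, 0.7], [20.4, 25.9], 1.6]
wrist block 708 min [-63.8 -12. ] max [-44.1  13.2] [[-54.0, 0.6], [19.5, 25.2], 0.4]
side base 692 min [-84.6 -39.6] max [84.8 24.5] [[0.1, -7.5], [169.4, 64.1], 0.1]
side block 106 min [ 41.6 -10.1] max [65.8 17.2] [[53.6, 3.2], [27.2, 23.9], 87.4]
side block 103 min [-11.2 -13.5] max [11.6 15.6] [[0.3, 1.0], [22.8, 29.0], 0.8]
side block 100 min [-65.4  -9.8] max [-43.6  17.7] [[-55.2, 3.3], [20.9, 28.1], 4.8]
```

Everything is in place: the bar lies at y = −26 to −40 with an angle of 0.0°, and all three carriers are square. Handing in.

```bash
python3 -c "
from workcell import env
print(env.job_done(), env.sense()['time'])"
```

```text
the job is handed in; nothing more can be done
the job is handed in; nothing more can be done
```

The job is done and handed in at about 66 s on the robot's clock. No verdict came back, so this rests on my own checks.

**What I did**
- **Lever opened:** I swung it to about 80° (1.40 rad).
- **Stone stroke:** I drew the stone about 119 mm along the seat at roughly 20 mm/s, from the pivot end to the other end, then put it back in the leftmost tray. Net of the stone's weight the contact force was about 8–12 N, lowest early in the stroke. It peaked near 15 N for a moment while I set the pressure, before the stroke began.
- **Carriers:** three were present, and I stood all three on the seat at x ≈ −54, 0 and +54 mm.
- **Lever shut:** I swung it closed until the force rose and it stopped moving.

**Last checks**
- **Lever:** it is shut, with the bar within 0.1° of the seat's line and its inner face at y ≈ −26 mm.
- **Carriers:** they stand flat, square to within about 1°, with one end about 1.5–2 mm from the fence. At the end the arm hid one carrier from the top camera, so I confirmed that one with the wrist and side cameras.
- **Stone and bystanders:** the stone lies in its tray. The dish, lens and box look unmoved in the picture; I did not measure them.

**What went wrong or disagreed**
- **Fingertips:** the real ones are about 31 mm above the reported TCP, so two stone grasps closed on air before I corrected for it.
- **Wasted turn:** one early wrist turn the wrong way ran into a joint limit.
- **Knocked carrier:** one was moved about 3 cm during the run, so I measured it again before picking it up.
- **Fence touch:** the second carrier first landed on the fence edge and tilted in the grip. I reset it, and its base then measured level with the first carrier's.
- **Camera offset:** the top and wrist cameras disagreed by 2–4 mm in x, so I mostly relied on the wrist camera.

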